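Change over the samples in the desiccator

TASK

Change over the samples in the desiccator. Lift the clear lid off by its knob and set it down on the worktop beside the desiccator, rim down; take the dried white-capped jar out, keeping it upright, and stand it in the middle of the balance before any other jar goes in. Then stand the blue-capped jars from the steel tray upright on the desiccator's plate (some have toppled in it; keep them away from the wall so that the lid fits over them), and put the lid back, fully seated all round. Leave the spray bottle, the aluminium block and the marker where they are, and the jars at the back edge too.

Things in the scene. Friction and masses are not known exactly. Their poses are not given: they have to be found in the camera images.
- desiccator: round white desiccator base, fixed for the run, 210 mm across, 81 mm high. Origin: centre of its underside, z up. Flat round perforated plate 60 mm above the origin, inside a wall of 86 mm inner radius whose flat top, 75 mm above the origin, is the lid's seat. A lip round the seat (inner radius 100 mm, 6 mm higher) keeps the lid centred.
- plate (a point): centre of the top of the desiccator's plate
- seat (a point): centre of the lid's seat, 75 mm above the desiccator's origin: the lid's origin comes here when it is seated
- lid: clear domed lid, loose, 0.45 kg, at the start on the desiccator. Origin: centre of the underside of its rim, z up. Rim 194 mm in diameter, 6 mm thick (3 mm of play in the lip); dome 172 mm outside, 164 mm inside diameter, 94 mm high outside, 89 mm inside. Standing on the worktop its origin is at z = 0.
- lid_knob (a point): middle of the round black knob on top of the lid, on its axis, 120 mm above the lid's origin; knob 34 mm in diameter, from 106 to 134 mm above that origin, on a 22 mm neck 12 mm high
- dried_jar: the dried sample: small white jar with a white screw cap, 52 mm body diameter (60 mm high), 76 mm tall with cap (cap 48 mm across), about 0.15 kg; at the start it stands on the plate under the lid. Origin: centre of its underside; its own z points up through the cap.
- fresh_a: sample jar with a blue screw cap, 58 mm body diameter, 90 mm tall with cap (cap 54 mm across, the upper 18 mm), about 0.16 kg. Origin: centre of its underside; its own z runs along the jar from the underside to the cap, so z points up when the jar stands. At the start it lies on its side in the tray, its cap more or less towards the robot. May be absent.
- fresh_b: sample jar with a blue screw cap, 58 mm body diameter, 90 mm tall with cap (cap 54 mm across, the upper 18 mm), about 0.16 kg. Origin: centre of its underside; its own z runs along the jar from the underside to the cap, so z points up when the jar stands. At the start it lies on its side in the tray, its cap more or less towards the robot. May be absent.
- fresh_c: sample jar with a blue screw cap, 58 mm body diameter, 90 mm tall with cap (cap 54 mm across, the upper 18 mm), about 0.16 kg. Origin: centre of its underside; its own z runs along the jar from the underside to the cap, so z points up when the jar stands. At the start it stands in the tray. May be absent.
- tray: shallow steel tray, fixed for the run, 260 mm (its own x) by 380 mm (y), floor 4 mm thick, rim 16 mm high. Origin: centre of its underside, z up. The fresh jars are brought in it.
- scale: pocket balance, 119 mm deep (its own x) by 98 mm wide (y), fixed for the run. Origin: centre of its underside. The flat weighing surface is 18 mm above the origin. Its cover is folded back on the far (+x) side and stands about 115 mm high, 55 to 80 mm from the origin.
- pan (a point): middle of the balance's weighing surface
- spray_bottle: trigger spray bottle, 62 x 83 mm, 205 mm tall, not to be moved. Origin: underside
- block: drilled aluminium block, 40 x 70 x 30 mm, not to be moved. Origin: centre of its underside
- marker: red and white marker lying flat, 131 mm long, 17 mm thick, not to be moved. Origin: under its middle; it lies along its own y
There are look-alikes about, which are no part of the job. Of the things shaped like the lid, the clear one is meant.

How it is judged:
On the way, in this order (a step that is already met when the one before it is completed fails the run):
1. the lid stands rim down on the worktop, off the desiccator and let go (height (world z) of lid below 0.006 m and angle between lid's own z axis and vertical below 0.05 rad and horizontal distance between lid and desiccator above 0.19 m and contact force between lid and the fingers below 0.1 N and linear speed of lid below 0.03 m/s), for 0.2 s.
2. the dried jar stands upright on the balance, let go, while no blue-capped jar is on the plate yet (horizontal distance between dried_jar and pan below 0.025 m and angle between dried_jar's own z axis and vertical below 0.1 rad and z of dried_jar in the frame of scale between 0.013 and 0.024 m and contact force between dried_jar and the fingers below 0.1 N and horizontal distance between each of fresh_a, fresh_b, fresh_c and plate above 0.1 m), for 0.2 s.
3. every blue-capped jar that is there stands upright on the plate (horizontal distance between each of fresh_a, fresh_b, fresh_c and plate below 0.052 m and angle between each of fresh_a, fresh_b, fresh_c's own z axis and vertical below 0.1 rad and z of fresh_a in the frame of desiccator between 0.056 and 0.065 m and z of fresh_b in the frame of desiccator between 0.056 and 0.065 m and z of fresh_c in the frame of desiccator between 0.056 and 0.065 m), for 0.2 s.
At the end, for the whole second after the job is handed in: Lid seated (within 6 mm of centred, 2.5 mm of seat height, 1 degree); every blue-capped jar present upright (6 degrees) on the plate, within 52 mm of its centre; dried jar upright on the balance, within 25 mm of the middle of the weighing surface; all at rest and let go (all of step 3 and horizontal distance between lid and seat below 0.006 m and z of lid in the frame of desiccator between 0.071 and 0.0775 m and angle between lid's own z axis and vertical below 0.02 rad and horizontal distance between dried_jar and pan below 0.025 m and angle between dried_jar's own z axis and vertical below 0.1 rad and z of dried_jar in the frame of scale between 0.013 and 0.024 m and contact force between dried_jar and the fingers below 0.1 N and linear speed of each of lid, dried_jar below 0.02 m/s); the robot touches nothing.
It fails at once if the dried jar is tipped over (angle between dried_jar's own z axis and vertical above 0.6 rad).
It fails at once if the spray bottle, block or marker is moved by more than 40 mm (distance of any of spray_bottle, block, marker from where it was at the start of the episode above 0.04 m).
Of fresh_a, fresh_b, fresh_c only 2 to 3 are there at a start; the rules pass over those that are not, and their reading is None.
At some moment in a run one of lid may be knocked a few centimetres aside while the robot is not near it.
It also fails if it takes over 210 s, if anything falls off the work surface, if the arm or the gripper's body presses on something with over 40 N, if the wrist force passes 120 N, or if a joint passes its speed limit or range.

ROBOT

A 7-joint arm with a two-finger parallel gripper is mounted at the origin on a cart in front of the work surface, level with it; the furniture and walls round the work are solid. World frame = base frame: x ahead of the robot, y to its left, z up, the work surface at z = 0. Lengths are in m, angles in rad, forces in N, time in s.
With the tool pointing down it reaches from about 0.35 to 0.9 m from the base axis. Payload 8.1 kg.
Tool frame: the origin (TCP) lies on the centre line of the jaws, within the pads' length; the fingertips stand 17 mm ahead of it and the grasp point (between the pads) lies 2 mm behind it; z points along the fingers, y is the direction in which the jaws open and shut (so a half turn about z gives the same grasp; the last joint's range is limited). The gripper opens to 92 mm and grips with 3 to 60 N. Pads are 19 mm wide; open, the fingers measure 130 mm over their backs; the gripper's body (75 mm by 190 mm) begins 47 mm behind the grasp point.
Start: joints at [-1.205, 0.434, 0.025, 1.573, -0.012, 1.134, -0.075], TCP at [0.282, 0.558, 0.244] pointing down, gripper open.
Joint ranges: [-2.62, 2.62], [-0.44, 2.09], [-1.27, 1.32], [0.08, 2.57], [-1.32, 4.46], [0.12, 2], [-2.74, 2.74]. Speed limits (rad/s): [2.22, 2.22, 3.01, 3.01, 3.14, 3.14, 3.14].

INTERFACE

Orientations are given as a rotation vector (axis times angle).
In Python, from cell import arm, imaging, job gives the robot as it stands.
- The arm moves only by the tool jog_arm, never from a script. Its argument "moves" is a list of rows, each an object with "fingers": the closure, from -1 (fully open) to 1 (shut); "xyz": the shift along the tool's x, y, z in cm, a list of three; "angular": the turn, a rotation vector about the tool's x, y, z in rad, a list of three. In form: [{"fingers": fingers, "xyz": [dx, dy, dz], "angular": [ax, ay, az]}, ...]. A call has 1 to 12 rows; each row is the pose to reach, as a shift and turn from the pose commanded when the call began, along the tool's axes at that moment; what a row does not reach only later rows make up. A row lasts 1/8 s, in which the tool goes at most 62.5 mm and 10.7 degrees, less where a joint would pass 70% of its speed; a pose out of reach is approached as far as the arm can. A call with a gripper value outside its range is refused whole. The fingers move at their own pace and stop on an object; "grip_force" is the grip in N (left out, the last holds). Time passes only in rows, so rows that repeat a pose let the fingers close. It gives the time, the measured TCP pose, the force and the opening at its end, in the units of the state.
- arm.observe(): the state, without advancing time (a new reading comes with each control period).
- imaging.get_image(name): name is "side" or "top" or "wrist"; returns the picture (420x560x3 uint8, red, green, blue); there is no depth.
- imaging.camera_params(name): a dict with "fx", "fy", "cx", "cy" (pixels), "dist" ([k1, k2, p1, p2, k3] as OpenCV has them; the pictures are not rectified), "rvec" (rotation vector, rad) and "tvec" (3), from world to camera coordinates, as OpenCV has them; the wrist camera has in their place "hand_eye" (4x4, takes a point from camera to tool coordinates, whose origin is the TCP and whose axes are the flange's). Camera axes: x right, y down, z forward; pixel columns grow to the right and rows downward; lengths in m; the calibration is good to about 2 mm. A picture is of the moment at which its call begins: read the wrist's pose just before it. camera_params takes no time and is no camera call.
- job.sign_off(): hands the job in, once; it reports no verdict.
The state is a dict: "clock": time; "joints": joint angles; "dq": joint speeds; "joint_efforts": joint torques, N m; "position": TCP position; "ee_rot": TCP orientation; "force": force on the tool from outside, world axes, zero at the start; "ft_torque": the same for the moment, N m; "width": opening from 0.0 (shut) to 1.0 (fully open).
Only numpy, scipy, OpenCV 4.12 (cv2) and the standard library are available. Lean on these libraries where they do the work, as an engineer would, in place of code of your own. Each camera call takes 0.05 s, during which the arm holds its last target. There are 200 camera calls.

## Working session

There is one attempt and no reset: what is moved stays moved. The work goes in short steps, Python scripts to look and compute and a tool call to move; the robot and the scene stay as the last step left them, time stands still between calls to the robot, and variables do not carry over. Pictures are saved under pics/ and viewed, about 12 in all and at most 16, crops included, and the job is handed in when it is done.

Besides the shell and the picture viewer there is one more tool, called after "Request:" as a command line: name --argument value ..., lists and objects as JSON in quotes. jog_arm: Moves the arm, as the interface text tells. Its arguments: {"type":"object","properties":{"moves":{"type":"array"},"grip_force":{"type":"number"}},"required":["moves"]}

```bash
mkdir -p pics && ls && python3 - <<'E'
from cell import arm, imaging, job
import cv2
print(arm.observe())
for n in ("top","side","wrist"):
    im=imaging.get_image(n); cv2.imwrite(f"pics/{n}0.png",im[:,:,::-1]); print(n,imaging.camera_params(n))
E
```

```text
pics
{'clock': 0.0, 'joints': array([-1.20458144,  0.43521856,  0.02495641,  1.57413433, -0.01161682,
        1.13400639, -0.07512456]), 'dq': array([ 1.80754165e-03,  6.78105332e-04, -8.26585054e-04, -7.63085026e-04,
        9.64025056e-05,  2.42485665e-04,  5.28685411e-04]), 'joint_efforts': array([-7.37072914e-04, -6.67850089e+01,  9.84572768e-01, -3.14469516e+01,
       -6.04530377e-02,  4.23865614e-02,  1.94753261e-04]), 'position': array([0.28220062, 0.55709147, 0.24293311]), 'ee_rot': array([-7.29760613e-01, -3.05539660e+00,  2.51547891e-03]), 'force': array([-0.6563142 ,  0.46281636, -0.0787242 ]), 'ft_torque': array([-0.03908005,  0.03032644,  0.03097418]), 'width': 1.0012763532326907}
top {'fx': 485.65982231933816, 'fy': 485.65982231933816, 'cx': 277.0958230861225, 'cy': 210.14802298027695, 'dist': array([-0.01668763,  0.        ,  0.        ,  0.        ,  0.        ]), 'rvec': array([ 2.13313893, -2.11925794,  0.18676063]), 'tvec': array([-0.04692766,  0.59239417,  1.47065975])}
side {'fx': 397.60727154918504, 'fy': 397.60727154918504, 'cx': 274.7902769565791, 'cy': 207.72621637325466, 'dist': array([-0.08866526,  0.        ,  0.        ,  0.        ,  0.        ]), 'rvec': array([ 2.44167947, -0.04126618,  0.03977452]), 'tvec': array([-0.58667263,  0.05183067,  1.27243063])}
wrist {'fx': 317.9910017761006, 'fy': 317.9910017761006, 'cx': 282.48822490607824, 'cy': 207.6021906878024, 'dist': array([-0.0708789,  0.       ,  0.       ,  0.       ,  0.       ]), 'hand_eye': array([[-5.58911716e-05, -9.55027912e-01, -2.96515909e-01,
         8.02272589e-02],
       [ 9.99999950e-01, -1.45936343e-04,  2.81543450e-04,
        -9.56744562e-04],
       [-3.12154301e-04, -2.96515878e-01,  9.55027872e-01,
        -1.41171763e-01],
       [ 0.00000000e+00,  0.00000000e+00,  0.00000000e+00,
         1.00000000e+00]])}
```

View pics/top0.png

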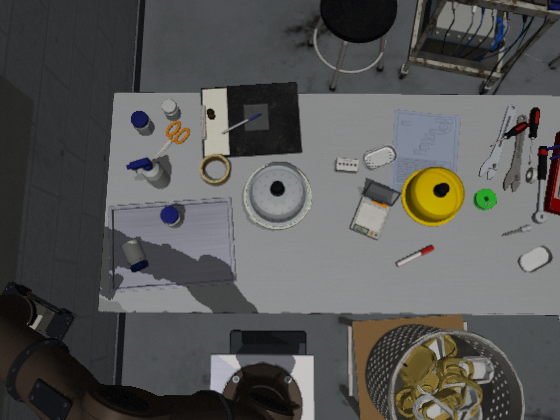

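View pics/side0.png

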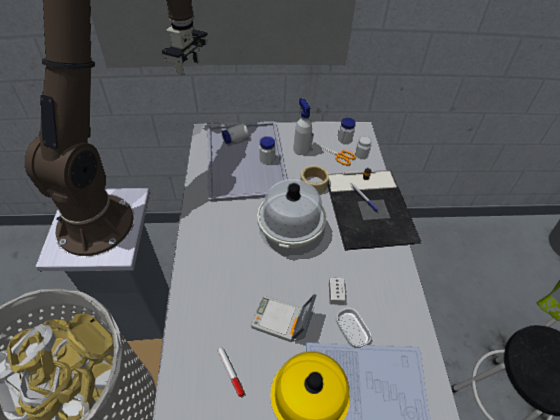

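The top view shows the clear lid with its black knob on the desiccator at (277,188). The yellow lid at (434,196) is the look-alike. The steel tray is at (172,243), with one blue-capped jar standing at (170,215) and one lying at (135,255). The blue and white jars at (140,120) and (169,107) are at the back edge. The balance is at (371,213), with its cover at (380,190). The side view agrees, with only two fresh jars in the tray.

```bash
cat > h.py <<'E'
from cell import arm, imaging, job
import cv2, numpy as np
from scipy.spatial.transform import Rotation as R
def pose():
    s=arm.observe(); return np.array(s['position']),R.from_rotvec(s['ee_rot'])
def ray(name,uv,tp=None):
    p=imaging.camera_params(name); K=np.array([[p['fx'],0,p['cx']],[0,p['fy'],p['cy']],[0,0,1]])
    n=cv2.undistortPoints(np.array([[uv]],float),K,p['dist'])[0,0]; d=np.array([n[0],n[1],1.])
    if name=='wrist':
        t,Rt=tp or pose(); H=p['hand_eye']; return t+Rt.apply(H[:3,3]), Rt.apply(H[:3,:3]@d)
    Rm=cv2.Rodrigues(p['rvec'])[0]; return -Rm.T@p['tvec'], Rm.T@d
def onz(name,uv,z,tp=None):
    o,d=ray(name,uv,tp); return o+d*(z-o[2])/d[2]
def tri(*rs):
    A=np.zeros((3,3));b=np.zeros(3)
    for o,d in rs:
        d=d/np.linalg.norm(d);M=np.eye(3)-np.outer(d,d);A+=M;b+=M@o
    return np.linalg.solve(A,b)
def project(name,X,tp=None):
    p=imaging.camera_params(name); K=np.array([[p['fx'],0,p['cx']],[0,p['fy'],p['cy']],[0,0,1]])
    X=np.atleast_2d(X).astype(float)
    if name=='wrist':
        t,Rt=tp or pose(); H=p['hand_eye']; Rc=(Rt.as_matrix()@H[:3,:3]).T; tv=-Rc@(t+Rt.apply(H[:3,3]))
        rv=cv2.Rodrigues(Rc)[0]
    else: rv,tv=p['rvec'],p['tvec']
    return cv2.projectPoints(X,rv,tv,K,p['dist'])[0][:,0]
def down(yaw):  # tool z down; jaw (tool y) direction at world angle yaw
    y=np.array([np.cos(yaw),np.sin(yaw),0]); z=np.array([0,0,-1.]); x=np.cross(y,z)
    return R.from_matrix(np.c_[x,y,z])
def goto(xyz,Rt=None):
    t,Rc=pose(); Rt=Rt or Rc
    print('xyz cm',np.round(Rc.inv().apply(np.array(xyz)-t)*100,2),'ang',np.round((Rc.inv()*Rt).as_rotvec(),3))
def shot(name,fn,crop=None,scale=1):
    tp=pose(); im=imaging.get_image(name)[:,:,::-1].copy(); v=im
    if crop: v=im[crop[1]:crop[3],crop[0]:crop[2]]
    cv2.imwrite('pics/'+fn,cv2.resize(v,None,fx=scale,fy=scale,interpolation=cv2.INTER_CUBIC)); return tp,im
E
python3 - <<'E'
from h import *
print(down(0).as_rotvec(), [round(x,3) for x in pose()[1].as_matrix().ravel()])
t=cv2.imread('pics/top0.png');s=cv2.imread('pics/side0.png')
def blobs(im,m,name,amin=25):
    n,l,st,c=cv2.connectedComponentsWithStats(m.astype(np.uint8))
    return [(st[i],np.round(c[i],1)) for i in range(1,n) if st[i][4]>amin]
for nm,im in(('top',t),('side',s)):
    hsv=cv2.cvtColor(im,cv2.COLOR_BGR2HSV)
    blue=cv2.inRange(hsv,(108,120,40),(130,255,255))
    print(nm,'blue');[print(a,b) for a,b in blobs(im,blue,nm)]
    dark=(im.max(2)<30)
    print('dark');[print(a,b) for a,b in blobs(im,dark,nm) if a[4]<400]
print('knob',tri(ray('top',(277.5,188)),ray('side',(293,192))))
print('fc cap', onz('top',(170,215),.094), 'standing tri',tri(ray('top',(170,215)),ray('side',(267,143))))
for uv in [(135,255)]: print('lying',onz('top',uv,.033))
for n,c,z in (('scale',(368,222),.018),('block',(346,164),.03),('marker',(415,255),.01),('spray',(150,170),.1),('tray tl',(113,205),.016),('tray tr',(232,199),.016),('tray bl',(112,292),.016),('tray br',(236,280),.016)): print(n,onz('top',c,z))
a=cv2.resize(t[95:300,100:310],None,fx=2,fy=2,interpolation=cv2.INTER_CUBIC);b=cv2.resize(t[140:280,320:460],None,fx=2.7,fy=2.7,interpolation=cv2.INTER_CUBIC)
h=max(a.shape[0],b.shape[0]);pad=lambda q:np.pad(q,((0,h-q.shape[0]),(0,0),(0,0)))
cv2.imwrite('pics/c1.png',np.hstack([pad(a),pad(b)])); print(a.shape,b.shape)
E
```

```text
[2.22144147 2.22144147 0.        ] [np.float64(-0.892), np.float64(0.452), np.float64(-0.0), np.float64(0.452), np.float64(0.892), np.float64(-0.001), np.float64(-0.0), np.float64(-0.001), np.float64(-1.0)]
top blue
[549   3  11   7  59] [554.6   6.1]
[490  17  14  33 171] [497.9  33.8]
[131 111  17  16 209] [138.6 118.4]
[249 113  12   7  27] [254.4 116.3]
[547 145  13   5  34] [553.1 147.1]
[127 158  24  12 171] [139.4 163.9]
[161 206  17  17 232] [169.  214.4]
[132 261  12   8  38] [137.1 264.9]
dark
[421   0  11  34 171] [426.2  15.4]
[521   0  24   6  37] [532.9   2.2]
[523  15   5   8  29] [524.6  17.8]
[520  17  14  20  32] [527.2  26. ]
[515  21  31  40  67] [531.3  39. ]
[501  60  10  11  27] [505.   65.5]
[480  84   6  11  27] [482.7  90.4]
[207 109   7   6  29] [209.8 111.4]
[504 108  36  31 302] [526.  125.9]
[538 155   9  25 196] [542.  166.7]
[271 181  13  14 144] [276.9 187.9]
[434 183  15  14 149] [441.  189.5]
[133 264  15   8  34] [140.8 267.4]
side blue
[299  98  11  20 138] [304.6 107.9]
[342 118  13  11 117] [347.8 122.9]
[222 130   9  13  65] [226.6 136. ]
[261 
[... 387 characters left out ...]
  213.1]
[107 216  26  34  48] [123.1 233.9]
[ 83 231   5  19  36] [ 85.1 240.8]
[347 246  35   3  37] [364.4 247. ]
[306 373  16  19 201] [314.5 382.1]
knob [ 0.63402381 -0.04434661  0.18350681]
fc cap [0.5681994  0.28337443 0.094     ] standing tri [0.56978644 0.28590117 0.08266198]
lying [0.45064996 0.40147353 0.033     ]
scale [ 0.56233719 -0.33375808  0.018     ]
block [ 0.75025226 -0.26527227  0.03      ]
marker [ 0.45843274 -0.48189251  0.01      ]
spray [0.7078733  0.35052826 0.1       ]
tray tl [0.61296377 0.48732288 0.016     ]
tray tr [0.6350559  0.10298758 0.016     ]
tray bl [0.33578125 0.47211791 0.016     ]
tray br [0.37600216 0.08444273 0.016     ]
(410, 420, 3) (378, 378, 3)
```

View pics/c1.png

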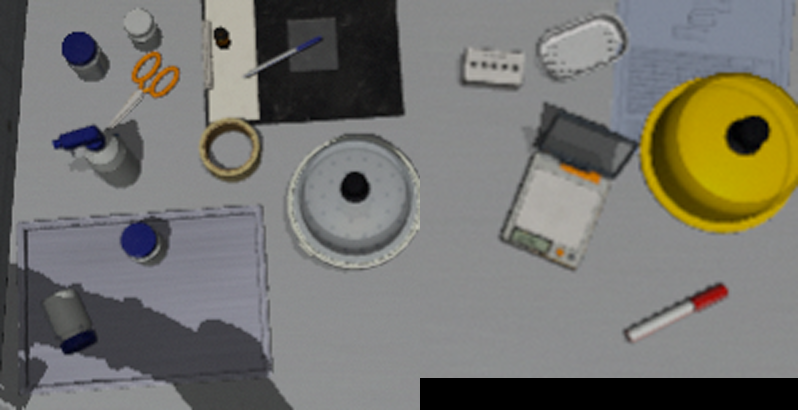

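The crop confirms that the clear lid is on the desiccator, that the two fresh jars are in the tray, and that the balance cover is on its far side, at a yaw of about −0.4 rad. I'll go to a point above the knob.

```bash
python3 - <<'E'
from h import *
goto((.634,-.044,.33),down(np.pi/2))
E
```

```text
xyz cm [-58.55 -37.75  -8.64] ang [-0.001 -0.    -0.469]
```

Request:
jog_arm --moves '[{"fingers":-1,"xyz":[0,0,-6],"angular":[0,0,0]},{"fingers":-1,"xyz":[-10,-6.5,-8.6],"angular":[0,0,-0.1]},{"fingers":-1,"xyz":[-58.5,-37.7,-8.6],"angular":[0,0,-0.47]},{"fingers":-1,"xyz":[-58.5,-37.7,-8.6],"angular":[0,0,-0.47]},{"fingers":-1,"xyz":[-58.5,-37.7,-8.6],"angular":[0,0,-0.47]},{"fingers":-1,"xyz":[-58.5,-37.7,-8.6],"angular":[0,0,-0.47]},{"fingers":-1,"xyz":[-58.5,-37.7,-8.6],"angular":[0,0,-0.47]},{"fingers":-1,"xyz":[-58.5,-37.7,-8.6],"angular":[0,0,-0.47]},{"fingers":-1,"xyz":[-58.5,-37.7,-8.6],"angular":[0,0,-0.47]},{"fingers":-1,"xyz":[-58.5,-37.7,-8.6],"angular":[0,0,-0.47]},{"fingers":-1,"xyz":[-58.5,-37.7,-8.6],"angular":[0,0,-0.47]},{"fingers":-1,"xyz":[-58.5,-37.7,-8.6],"angular":[0,0,-0.47]}]' --grip_force 20

```text
clock: 1.65
position: [0.6286, -0.0345, 0.3294]
ee_rot: [0.003, -3.141, -0.0]
force: [0.5, 0.9, 0.0]
width: 1.0
```

```bash
python3 - <<'E'
from h import *
tp,im=shot('wrist','w1.png'); print(arm.observe()['joints'].round(3),tp[0])
m=(im.max(2)<40).astype(np.uint8); n,l,st,c=cv2.connectedComponentsWithStats(m)
for i in range(1,n):
    if st[i][4]>150: print(st[i],c[i].round(1),onz('wrist',c[i],.2,tp).round(4))
print(project('wrist',[[.634,-.044,.209]],tp))
E
```

```text
[-0.203  0.396  0.277  1.439 -0.103  1.319  1.642] [ 0.62857959 -0.03445532  0.32940591]
[ 345  249   82   80 1526] [385.8 288.2] [0.7145 0.0661 0.2   ]
[ 422  261  138   85 5983] [497.  298.6] [0.7293 0.1848 0.2   ]
[    0   262   560   158 31585] [264.1 363.3] [ 0.807  -0.0548  0.2   ]
[168 262  31  30 519] [185.8 278.4] [ 0.7038 -0.1288  0.2   ]
[301 263  29  12 152] [317.6 268. ] [ 0.692  -0.0018  0.2   ]
[234 269  63  25 471] [266.8 284.1] [ 0.7095 -0.0504  0.2   ]
[236 311  64  20 499] [268.6 321.8] [ 0.7531 -0.0492  0.2   ]
[[272.45996287 212.94704085]]
```

View pics/w1.png

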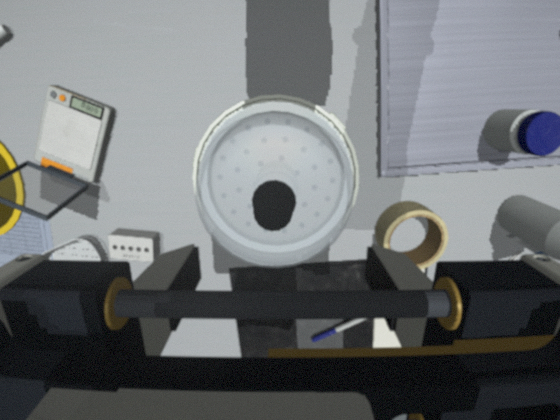

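The wrist view shows the clear lid's black knob at (273,205), where the triangulated position predicts it, and the jaws open over it. I'll descend and grip.

Request:
jog_arm --moves '[{"fingers":-1,"xyz":[-0.5,-0.9,5],"angular":[0,0,0]},{"fingers":-1,"xyz":[-0.5,-0.9,8],"angular":[0,0,0]},{"fingers":-1,"xyz":[-0.5,-0.9,11],"angular":[0,0,0]},{"fingers":-1,"xyz":[-0.5,-0.9,13],"angular":[0,0,0]},{"fingers":-1,"xyz":[-0.5,-0.9,13.2],"angular":[0,0,0]},{"fingers":1,"xyz":[-0.5,-0.9,13.2],"angular":[0,0,0]},{"fingers":1,"xyz":[-0.5,-0.9,13.2],"angular":[0,0,0]},{"fingers":1,"xyz":[-0.5,-0.9,13.2],"angular":[0,0,0]},{"fingers":1,"xyz":[-0.5,-0.9,13.2],"angular":[0,0,0]},{"fingers":1,"xyz":[-0.5,-0.9,13.2],"angular":[0,0,0]},{"fingers":1,"xyz":[-0.5,-0.9,13.2],"angular":[0,0,0]},{"fingers":1,"xyz":[-0.5,-0.9,13.2],"angular":[0,0,0]}]' --grip_force 30

```text
clock: 3.2
position: [0.633, -0.0421, 0.1975]
ee_rot: [-0.002, 3.141, -0.0]
force: [0.4, -0.8, 0.2]
width: 0.369
```

Request:
jog_arm --moves '[{"fingers":1,"xyz":[0,0,-3],"angular":[0,0,0]},{"fingers":1,"xyz":[0,0,-7],"angular":[0,0,0]},{"fingers":1,"xyz":[0,0,-11],"angular":[0,0,0]},{"fingers":1,"xyz":[0,0,-13],"angular":[0,0,0]},{"fingers":1,"xyz":[0,0,-13],"angular":[0,0,0]},{"fingers":1,"xyz":[4,-1.7,-13],"angular":[0,0,0]},{"fingers":1,"xyz":[9,-3.8,-13],"angular":[0,0,0]},{"fingers":1,"xyz":[14,-6,-13],"angular":[0,0,0]},{"fingers":1,"xyz":[18,-8,-13],"angular":[0,0,0]},{"fingers":1,"xyz":[20.3,-8.8,-13],"angular":[0,0,0]},{"fingers":1,"xyz":[20.3,-8.8,-13],"angular":[0,0,0]},{"fingers":1,"xyz":[20.3,-8.8,-13],"angular":[0,0,0]}]'

```text
clock: 4.7
position: [0.4302, -0.1295, 0.3267]
ee_rot: [0.003, -3.141, -0.001]
force: [-0.1, -0.8, -2.8]
width: 0.37
```

Request:
jog_arm --moves '[{"fingers":1,"xyz":[0,0,5],"angular":[0,0,0]},{"fingers":1,"xyz":[0,0,10],"angular":[0,0,0]},{"fingers":1,"xyz":[0,0,15],"angular":[0,0,0]},{"fingers":1,"xyz":[0,0,18],"angular":[0,0,0]},{"fingers":1,"xyz":[0,0,19.5],"angular":[0,0,0]},{"fingers":1,"xyz":[0,0,20.1],"angular":[0,0,0]},{"fingers":1,"xyz":[0,0,20.3],"angular":[0,0,0]},{"fingers":1,"xyz":[0,0,20.3],"angular":[0,0,0]}]'

```text
clock: 5.7
position: [0.4305, -0.13, 0.1248]
ee_rot: [-0.002, 3.141, -0.0]
force: [-0.3, 0.2, -3.7]
width: 0.37
```

Request:
jog_arm --moves '[{"fingers":1,"xyz":[0,0,0.15],"angular":[0,0,0]},{"fingers":1,"xyz":[0,0,0.3],"angular":[0,0,0]},{"fingers":1,"xyz":[0,0,0.3],"angular":[0,0,0]}]'

```text
clock: 6.08
position: [0.431, -0.1301, 0.1224]
ee_rot: [-0.002, 3.139, 0.0]
force: [0.5, 0.9, 6.6]
width: 0.365
```

Contact, so I'll release, rise and look down at the desiccator.

Request:
jog_arm --moves '[{"fingers":-1,"xyz":[0,0,-0.1],"angular":[0,0,0]},{"fingers":-1,"xyz":[0,0,-0.1],"angular":[0,0,0]},{"fingers":-1,"xyz":[0,0,-0.1],"angular":[0,0,0]},{"fingers":-1,"xyz":[0,0,-0.1],"angular":[0,0,0]},{"fingers":-1,"xyz":[0,0,-4],"angular":[0,0,0]},{"fingers":-1,"xyz":[0,0,-9],"angular":[0,0,0]},{"fingers":-1,"xyz":[0,0,-15],"angular":[0,0,0]},{"fingers":-1,"xyz":[-5,4,-18],"angular":[0,0,0]},{"fingers":-1,"xyz":[-10,8,-18],"angular":[0,0,0]},{"fingers":-1,"xyz":[-13,8.6,-18],"angular":[0,0,0]},{"fingers":-1,"xyz":[-13,8.6,-18],"angular":[0,0,0]},{"fingers":-1,"xyz":[-13,8.6,-18],"angular":[0,0,0]}]'

```text
clock: 7.58
position: [0.5591, -0.0446, 0.301]
ee_rot: [0.001, -3.14, 0.001]
force: [0.1, 0.2, 0.1]
width: 1.0
```

```bash
python3 - <<'E'
from h import *
tp,im=shot('wrist','w2.png'); print(tp[0],tp[1].as_rotvec())
a=imaging.get_image('top')[:,:,::-1][100:300,100:440]; cv2.imwrite('pics/t2.png',cv2.resize(a,None,fx=2,fy=2))
v=np.zeros((420+400,680,3),np.uint8); 
cv2.imwrite('pics/j2.png',np.hstack([cv2.resize(im[:300],(420,225)),cv2.resize(np.ascontiguousarray(a),(380,225))]))
E
```

```text
[ 0.55909816 -0.04457916  0.3010226 ] [ 6.13067361e-04 -3.14017198e+00  7.49024496e-04]
```

View pics/w2.png

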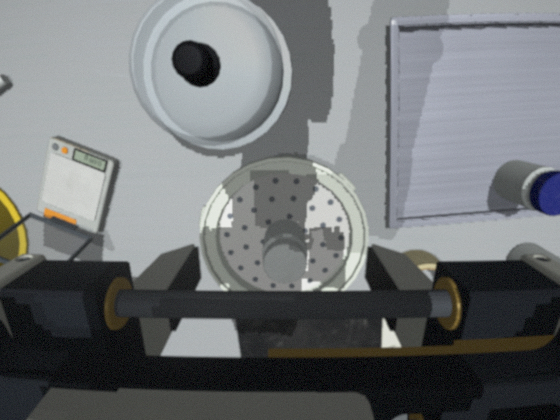

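The lid stands rim down on the worktop, knob at (197,62). The dried jar stands on the plate with its cap at about (285,262), and the balance surface is at about (80,182).

```bash
python3 - <<'E'
from h import *
tp=pose(); im=cv2.imread('pics/w2.png')
print('cap',onz('wrist',(285,262),.136,tp).round(3),'base? ',onz('wrist',(284,228),.07,tp).round(3))
for X in ([.634,-.044,.136],): print(project('wrist',X,tp))
# desiccator: project circles r=.105 at z=.081 for predicted centre
for ang in (0,90,180,-90): print(ang,project('wrist',[.634+.105*np.cos(np.radians(ang)),-.044+.105*np.sin(np.radians(ang)),.078],tp))
# scale corners
t=cv2.imread('pics/top0.png')
for uv in ((55,137),(118,158),(42,210),(105,232),(80,182)): print('scale',uv,onz('wrist',uv,.018,tp).round(3))
print(onz('top',(366,222),.018).round(3))
c=cv2.resize(im[130:290,180:390],None,fx=3,fy=3,interpolation=cv2.INTER_CUBIC); cv2.imwrite('pics/c2.png',c)
E
```

```text
cap [ 0.634 -0.043  0.136] base?  [ 0.621 -0.044  0.07 ]
[[284.17014396 261.75461966]]
0 [[283.83806294 312.10887873]]
90 [[368.0370306  240.15803886]]
180 [[284.00088783 155.55101074]]
-90 [[199.74848961 240.25881393]]
scale (55, 137) [ 0.509 -0.356  0.018]
scale (118, 158) [ 0.539 -0.27   0.018]
scale (42, 210) [ 0.614 -0.398  0.018]
scale (105, 232) [ 0.647 -0.306  0.018]
scale (80, 182) [ 0.572 -0.331  0.018]
[ 0.562 -0.327  0.018]
```

View pics/c2.png

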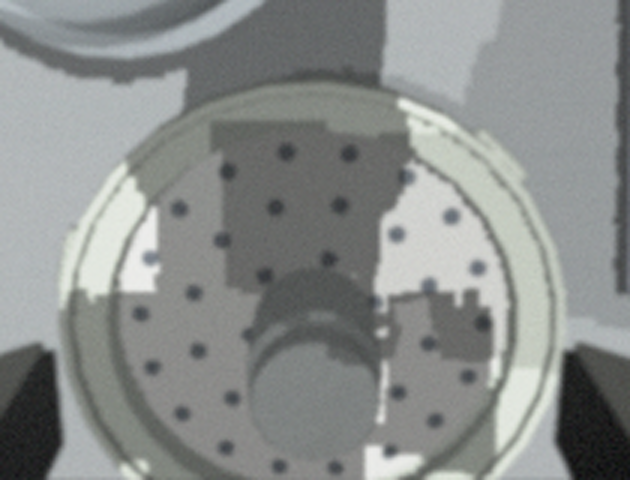

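The predicted desiccator rim matches the picture: rim edges at columns 200 and 368, top at row 155.5, centre (0.634, −0.044). The dried jar stands at (0.634, −0.043). I'll grip it.

Request:
jog_arm --moves '[{"fingers":-1,"xyz":[-4,0.1,0],"angular":[0,0,0]},{"fingers":-1,"xyz":[-7.5,0.1,0],"angular":[0,0,0]},{"fingers":-1,"xyz":[-7.5,0.1,5],"angular":[0,0,0]},{"fingers":-1,"xyz":[-7.5,0.1,10],"angular":[0,0,0]},{"fingers":-1,"xyz":[-7.5,0.1,15],"angular":[0,0,0]},{"fingers":-1,"xyz":[-7.5,0.1,18.5],"angular":[0,0,0]},{"fingers":-1,"xyz":[-7.5,0.1,19.5],"angular":[0,0,0]},{"fingers":1,"xyz":[-7.5,0.1,19.5],"angular":[0,0,0]},{"fingers":1,"xyz":[-7.5,0.1,19.5],"angular":[0,0,0]},{"fingers":1,"xyz":[-7.5,0.1,19.5],"angular":[0,0,0]},{"fingers":1,"xyz":[-7.5,0.1,19.5],"angular":[0,0,0]},{"fingers":1,"xyz":[-7.5,0.1,19.5],"angular":[0,0,0]}]' --grip_force 15

```text
clock: 9.18
position: [0.6352, -0.0427, 0.107]
ee_rot: [-0.002, 3.141, 0.0]
force: [-1.2, 0.3, 3.4]
width: 0.552
```

Request:
jog_arm --moves '[{"fingers":1,"xyz":[0,0,-3],"angular":[0,0,0]},{"fingers":1,"xyz":[0,0,-7],"angular":[0,0,0]},{"fingers":1,"xyz":[0,0,-11],"angular":[0,0,0]},{"fingers":1,"xyz":[0,0,-14.3],"angular":[0,0,0]},{"fingers":1,"xyz":[2,-5,-14.3],"angular":[0,0,0.1]},{"fingers":1,"xyz":[4,-10,-14.3],"angular":[0,0,0.2]},{"fingers":1,"xyz":[6,-15,-14.3],"angular":[0,0,0.3]},{"fingers":1,"xyz":[8,-20,-14.3],"angular":[0,0,0.35]},{"fingers":1,"xyz":[9.5,-24,-14.3],"angular":[0,0,0.35]},{"fingers":1,"xyz":[10.5,-25.7,-14.3],"angular":[0,0,0.35]},{"fingers":1,"xyz":[10.5,-25.7,-14.3],"angular":[0,0,0.35]},{"fingers":1,"xyz":[10.5,-25.7,-14.3],"angular":[0,0,0.35]}]'

```text
clock: 10.68
position: [0.5313, -0.2977, 0.2493]
ee_rot: [-0.541, -3.095, -0.002]
force: [0.6, -0.3, -2.9]
width: 0.555
```

```bash
python3 - <<'E'
from h import *
tp,im=shot('wrist','w3.png',crop=(60,0,500,300),scale=1.6); print(tp[0],tp[1].as_rotvec())
E
```

```text
[ 0.53130439 -0.29772745  0.24925209] [-5.41223574e-01 -3.09460697e+00 -2.26386782e-03]
```

View pics/w3.png

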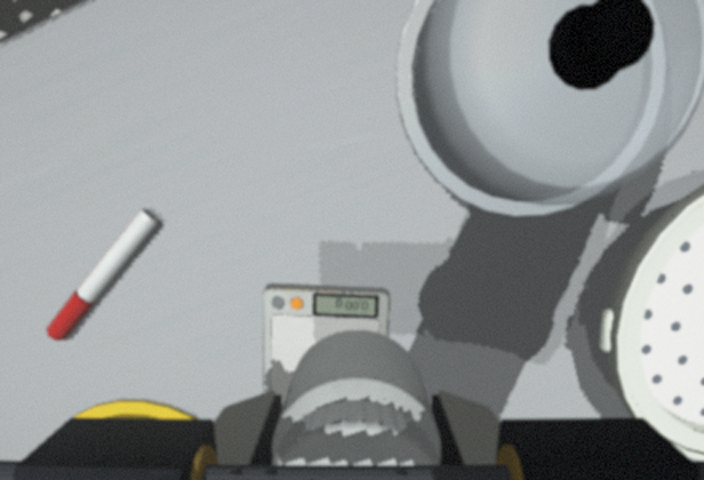

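```bash
python3 - <<'E'
from h import *
tp=pose()
f=lambda x,y:onz('wrist',(60+x/1.6,y/1.6),.018,tp)
a,b=f(264,286),f(390,291); c,d=f(272,317),f(386,318)
print(a,b,np.linalg.norm(b-a),np.degrees(np.arctan2(*(b-a)[:2]))); print('plate near',c,d)
mid=(a+b)/2; e=(b-a)/np.linalg.norm(b-a); n=np.array([e[1],-e[0],0]); print('n',n,'origin',mid+n*.0595, 'plate near depth',((c+d)/2-mid)@n)
# in w2
from numpy import array
tp2=(array([0.55909816,-0.04457916,0.3010226]),R.from_rotvec([6.13e-4,-3.14017,7.49e-4]))
g=lambda u,v:(onz('wrist',(u,v),.018,tp2)-mid)@n
for uv in ((60,215),(48,213),(75,219),(95,228),(66,168),(88,171)):print(uv,round(g(*uv),4))
for uv in ((560,200),(537,158),(605,180),(512,228),(580,243),(578,172)): 
    X=onz('top',((uv[0]-420)/2.7+320,uv[1]/2.7+140),.018)-mid; print('top',uv,round(X@n,4),round(X@e,4))
E
```

```text
[ 0.50709034 -0.36250915  0.018     ] [ 0.54270019 -0.27520338  0.018     ] 0.0942887041295232 22.189320944932387
plate near [ 0.5313631  -0.36608934  0.018     ] [ 0.56154489 -0.28479422  0.018     ]
n [ 0.92594099 -0.37766821  0.        ] origin [ 0.57998875 -0.34132752  0.018     ] plate near depth 0.022449248689317892
(60, 215) 0.1091
(48, 213) 0.1132
(75, 219) 0.1063
(95, 228) 0.1083
(66, 168) 0.0362
(88, 171) 0.0284
top (560, 200) 0.0691 -0.002
top (537, 158) 0.1062 0.0413
top (605, 180) 0.1123 -0.043
top (512, 228) 0.0158 0.0386
top (580, 243) 0.0299 -0.0419
top (578, 172) 0.1091 -0.0099
```

```bash
python3 - <<'E'
from h import *
goto((.586,-.341,.0665),down(np.radians(90-21.5)))
E
```

```text
xyz cm [-6.61 -2.26 18.27] ang [ 0.001 -0.     0.03 ]
```

Request:
jog_arm --moves '[{"fingers":1,"xyz":[-3.3,-1.1,0],"angular":[0,0,0.03]},{"fingers":1,"xyz":[-6.6,-2.25,0],"angular":[0,0,0.03]},{"fingers":1,"xyz":[-6.6,-2.25,4],"angular":[0,0,0.03]},{"fingers":1,"xyz":[-6.6,-2.25,8],"angular":[0,0,0.03]},{"fingers":1,"xyz":[-6.6,-2.25,12],"angular":[0,0,0.03]},{"fingers":1,"xyz":[-6.6,-2.25,15],"angular":[0,0,0.03]},{"fingers":1,"xyz":[-6.6,-2.25,17],"angular":[0,0,0.03]},{"fingers":1,"xyz":[-6.6,-2.25,17.8],"angular":[0,0,0.03]},{"fingers":1,"xyz":[-6.6,-2.25,18.1],"angular":[0,0,0.03]},{"fingers":1,"xyz":[-6.6,-2.25,18.2],"angular":[0,0,0.03]},{"fingers":1,"xyz":[-6.6,-2.25,18.2],"angular":[0,0,0.03]}]'

```text
clock: 12.1
position: [0.585, -0.3439, 0.0684]
ee_rot: [0.591, 3.084, -0.0]
force: [0.6, -0.1, -1.4]
width: 0.554
```

Request:
jog_arm --moves '[{"fingers":1,"xyz":[0,-0.2,0.1],"angular":[0,0,0]},{"fingers":1,"xyz":[0,-0.2,0.25],"angular":[0,0,0]},{"fingers":1,"xyz":[0,-0.2,0.35],"angular":[0,0,0]},{"fingers":1,"xyz":[0,-0.2,0.35],"angular":[0,0,0]}]'

```text
clock: 12.6
position: [0.5838, -0.3459, 0.065]
ee_rot: [0.592, 3.085, -0.0]
force: [-3.3, 0.8, 7.9]
width: 0.551
```

Request:
jog_arm --moves '[{"fingers":0.3,"xyz":[0,0,-0.15],"angular":[0,0,0]},{"fingers":-0.3,"xyz":[0,0,-0.15],"angular":[0,0,0]},{"fingers":-0.6,"xyz":[0,0,-0.15],"angular":[0,0,0]},{"fingers":-0.8,"xyz":[0,0,-0.15],"angular":[0,0,0]},{"fingers":-0.8,"xyz":[0,0,-3],"angular":[0,0,0]},{"fingers":-0.8,"xyz":[0,0,-8],"angular":[0,0,0]},{"fingers":-0.8,"xyz":[0,0,-14],"angular":[0,0,0]},{"fingers":-0.8,"xyz":[0,0,-20],"angular":[0,0,0]},{"fingers":-0.8,"xyz":[3,0,-24],"angular":[0,0,0]},{"fingers":-0.8,"xyz":[9,0,-24],"angular":[0,0,0]},{"fingers":-0.8,"xyz":[9,0,-24],"angular":[0,0,0]}]'

```text
clock: 13.98
position: [0.4954, -0.3112, 0.3038]
ee_rot: [-0.595, -3.082, -0.004]
force: [0.5, -0.1, -0.0]
width: 0.904
```

```bash
python3 - <<'E'
from h import *
tp,im=shot('wrist','w4.png',crop=(130,100,430,300),scale=2.6); print(tp[0],tp[1].as_rotvec())
for z in (.018,.094): print(project('wrist',[.586,-.341,z],tp))
E
```

```text
[ 0.49536361 -0.31115207  0.30384595] [-0.59478877 -3.08194176 -0.00351216]
[[286.90504303 236.60546736]]
[[287.85230786 260.28450804]]
```

View pics/w4.png

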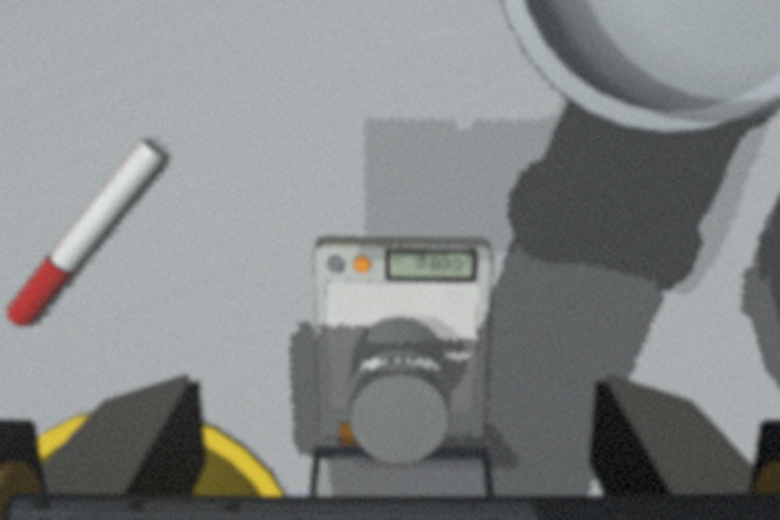

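The white jar stands on the balance, cap at crop (400,417), with the plate spanning crop x 328–480 and y 282–440. I'll check the centring numerically and work out the moves for the standing jar in the tray.

```bash
python3 - <<'E'
from h import *
tp=pose(); f=lambda x,y,z:onz('wrist',(130+x/2.6,100+y/2.6),z,tp).round(4)
print('jar',f(400,417,.094)); q=[f(328,282,.018),f(480,284,.018),f(322,440,.018),f(487,440,.018)]; print(q,np.mean(q,0))
goto((.50,.26,.32),down(np.pi/2))
E
```

```text
jar [ 0.5882 -0.3464  0.094 ]
[array([ 0.5342, -0.3665,  0.018 ]), array([ 0.5659, -0.2903,  0.018 ]), array([ 0.6209, -0.4074,  0.018 ]), array([ 0.6564, -0.3189,  0.018 ])] [ 0.59435  -0.345775  0.018   ]
xyz cm [21.04 53.15 -1.5 ] ang [ 0.001 -0.    -0.38 ]
```

Request:
jog_arm --moves '[{"fingers":-1,"xyz":[3,6,-1.6],"angular":[0,0,-0.05]},{"fingers":-1,"xyz":[29.5,61.5,-1.6],"angular":[0,0,-0.38]},{"fingers":-1,"xyz":[29.5,61.5,-1.6],"angular":[0,0,-0.38]},{"fingers":-1,"xyz":[29.5,61.5,-1.6],"angular":[0,0,-0.38]},{"fingers":-1,"xyz":[29.5,61.5,-1.6],"angular":[0,0,-0.38]},{"fingers":-1,"xyz":[29.5,61.5,-1.6],"angular":[0,0,-0.38]},{"fingers":-1,"xyz":[29.5,61.5,-1.6],"angular":[0,0,-0.38]},{"fingers":-1,"xyz":[29.5,61.5,-1.6],"angular":[0,0,-0.38]},{"fingers":-1,"xyz":[29.5,61.5,-1.6],"angular":[0,0,-0.38]},{"fingers":-1,"xyz":[29.5,61.5,-1.6],"angular":[0,0,-0.38]},{"fingers":-1,"xyz":[29.5,61.5,-1.6],"angular":[0,0,-0.38]},{"fingers":-1,"xyz":[29.5,61.5,-1.6],"angular":[0,0,-0.38]}]'

```text
clock: 15.52
position: [0.4519, 0.3747, 0.3189]
ee_rot: [0.014, -3.14, -0.004]
force: [0.5, -0.7, -0.3]
width: 1.001
```

```bash
python3 - <<'E'
from h import *
tp,im=shot('wrist','w5.png'); print(tp[0],tp[1].as_rotvec(),arm.observe()['joints'].round(2))
E
```

```text
[0.45194036 0.37469414 0.31892313] [ 0.01384851 -3.13958723 -0.00365235] [-0.75  0.32 -0.03  1.55  0.01  1.27  0.79]
```

View pics/w5.png

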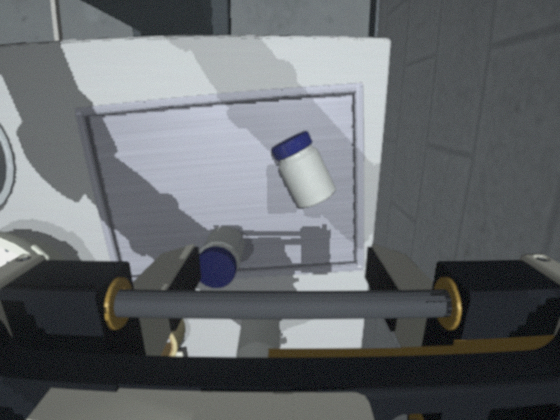

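The lying jar shows its blue cap at (290,142), towards the robot, and its base at (318,200). The standing jar's cap is at (216,266). Standing the lying jar up needs a large reorientation, so I'll fit a small kinematic model from the recorded joint and pose samples to choose a reachable way.

```bash
cat > kin.py <<'E'
from h import *
from scipy.optimize import least_squares
import itertools, json
LO=np.array([-2.62,-.44,-1.27,.08,-1.32,.12,-2.74]);HI=np.array([2.62,2.09,1.32,2.57,4.46,2,2.74])
def fk(q,P,s):
    o1,h,a,b,L,e1,e2,o7,r0,lat=P; E=lambda ax,t:R.from_euler(ax,t)
    p=np.array([0,0,h]);r=E('z',s[0]*q[0]+o1)
    p=p+r.apply([r0,lat,0]); r=r*E('y',q[1])*E('z',s[1]*q[2]); p=p+r.apply([e1,0,a]); r=r*E('y',q[3]); p=p+r.apply([e2,0,0])
    r=r*E('z',s[2]*q[4]); p=p+r.apply([0,0,b]); r=r*E('y',q[5])*E('z',s[3]*q[6]+o7); return p+r.apply([0,0,L]),r
def err(q,p,r,P,s,w=.3):
    f,g=fk(q,P,s); return np.r_[f-p,w*(r.inv()*g).as_rotvec()]
def model(): d=json.load(open('kin.json')); return d['P'],d['s']
def ik(p,r,q0,P,s,reg=1e-3):
    o=least_squares(lambda q:np.r_[err(q,p,r,P,s),reg*(q-q0)],np.clip(q0,LO+.03,HI-.03),bounds=(LO+.02,HI-.02)); return o.x,np.abs(err(o.x,p,r,P,s)).max()
E
python3 - <<'E'
from kin import *
st=arm.observe()
S=[([-1.20458,0.43522,0.02496,1.57413,-0.01162,1.13401,-0.07512],(.2822,.55709,.24293),(-.72976,-3.0554,.0025)),
([-0.203,0.396,0.277,1.439,-0.103,1.319,1.642],(.62858,-.03446,.32941),(.003,-3.141,0)),(st['joints'],st['position'],st['ee_rot'])]
best=None
for s in itertools.product((-1,1),repeat=4):
  for o7 in (0,1.57,3.14,-1.57):
    o=least_squares(lambda P:np.r_[np.concatenate([err(q,np.array(p),R.from_rotvec(v),P,s) for q,p,v in S]),1e-3*(P-np.array([0,.3,.45,.45,.28,0,0,o7,0,0]))],[0,.3,.45,.45,.28,0,0,o7,0,0])
    if best is None or o.cost<best[0]-1e-9: best=(o.cost,s,o.x); print(o.cost,s,o.x.round(3))
json.dump({'P':list(best[2]),'s':best[1]},open('kin.json','w'))
for q,p,v in S: print(err(q,np.array(p),R.from_rotvec(v),best[2],best[1],1).round(4))
tp=pose()
for c in ((289,140),(319,199)): print('lying',onz('wrist',c,.033,tp).round(4))
print('fc',onz('wrist',(216,266),.094,tp).round(4))
E
```

```text
7.50117889091261e-06 (-1, -1, -1, -1) [-0.054 -0.649  0.566  0.448 -0.565 -0.039  0.013  1.513  0.02  -0.02 ]
6.355436117583855e-06 (-1, -1, -1, -1) [-0.051 -0.649  0.563  0.447 -0.565 -0.038  0.011  1.516  0.019 -0.022]
[-0.0001  0.0004  0.0006  0.      0.0001 -0.0032]
[ 0.     -0.0003  0.0002  0.0062 -0.0025  0.0065]
[-0.0003 -0.0001 -0.0008 -0.0001 -0.     -0.0032]
lying [0.4112 0.3791 0.033 ]
lying [0.4921 0.4219 0.033 ]
fc [0.5651 0.2857 0.094 ]
```

Model fits, but the tool length can't be separated from the base height while the tool stays vertical. I'll tilt the tool over the lying jar, which I need anyway, and refit from that.

```bash
cat >> h.py <<'E'
def tilt(h,b,cam=1): # tool points along heading h, b from vertical; camera up if cam=1
    z=np.array([np.sin(b)*np.cos(h),np.sin(b)*np.sin(h),-np.cos(b)]); y=cam*np.array([-np.sin(h),np.cos(h),0]); return R.from_matrix(np.c_[np.cross(y,z),y,z])
E
python3 - <<'E'
from h import *
goto((.448,.3985,.25),tilt(.487,np.radians(22)))
E
```

```text
xyz cm [0.5  2.71 6.91] ang [-0.092 -0.377 -0.476]
```

Request:
jog_arm --moves '[{"fingers":-1,"xyz":[0.2,1,2],"angular":[-0.03,-0.12,-0.15]},{"fingers":-1,"xyz":[0.5,2.7,6.9],"angular":[-0.092,-0.377,-0.476]},{"fingers":-1,"xyz":[0.5,2.7,6.9],"angular":[-0.092,-0.377,-0.476]},{"fingers":-1,"xyz":[0.5,2.7,6.9],"angular":[-0.092,-0.377,-0.476]},{"fingers":-1,"xyz":[0.5,2.7,6.9],"angular":[-0.092,-0.377,-0.476]},{"fingers":-1,"xyz":[0.5,2.7,6.9],"angular":[-0.092,-0.377,-0.476]},{"fingers":-1,"xyz":[0.5,2.7,6.9],"angular":[-0.092,-0.377,-0.476]}]'

```text
clock: 16.45
position: [0.4493, 0.3953, 0.2512]
ee_rot: [-0.659, 2.686, 0.128]
force: [-0.5, 0.2, 0.7]
width: 1.0
```

```bash
python3 - <<'E'
from kin import *
st=arm.observe(); print(st['joints'].round(3),st['position'],(tilt(.487,np.radians(22)).inv()*pose()[1]).as_rotvec().round(3))
S=[([-1.20458,0.43522,0.02496,1.57413,-0.01162,1.13401,-0.07512],(.2822,.55709,.24293),(-.72976,-3.0554,.0025)),
([-0.203,0.396,0.277,1.439,-0.103,1.319,1.642],(.62858,-.03446,.32941),(.003,-3.141,0)),
([-0.75,0.32,-0.03,1.55,0.01,1.27,0.79],(0.45194036,0.37469414,0.31892313),(0.01384851,-3.13958723,-0.00365235)),(st['joints'],st['position'],st['ee_rot'])]
best=None
x0=[0,.3,.45,.45,.28,0,0,1.5,0,0]
for s in itertools.product((-1,1),repeat=4):
    o=least_squares(lambda P:np.r_[np.concatenate([err(q,np.array(p),R.from_rotvec(v),P,s) for q,p,v in S]),1e-3*(P-x0)],x0)
    print(round(o.cost*1e6,1),s,o.x.round(3))
    if best is None or o.cost<best[0]: best=(o.cost,s,o.x)
P,s=best[2],best[1]
json.dump({'P':list(P),'s':s},open('kin.json','w'))
for q,p,v in S: print(err(q,np.array(p),R.from_rotvec(v),P,s,1).round(4))
q0=st['joints']
q,e=ik(np.array([.448,.3985,.037]),tilt(.487,np.radians(22)),q0,P,s); print('grasp',q.round(2),e)
rng=np.random.default_rng(0)
dj=.050
print('final')
for b in (20,30):
  for hd in range(-180,180,30):
    bestf=None
    for k in range(12):
        qi=rng.uniform(LO,HI) if k else q0
        for cam in (-1,1)[1:]:
            qq,e=ik(np.array([.655,-.044,.115]),tilt(np.radians(hd),np.radians(90-b),cam),qi,P,s)
            if e<2e-3:
                m=np.minimum(qq-LO,HI-qq).min(); 
                if bestf is None or m>bestf[0]: bestf=(m,qq.round(2))
    if bestf: print(b,hd,round(bestf[0],2),bestf[1])
E
```

```text
[-0.822  0.209 -0.095  1.954  0.296  0.648  0.934] [0.44932129 0.39530086 0.2512408 ] [ 0.002 -0.     0.005]
33.7 (-1, -1, -1, -1) [-0.024  0.276  0.548  0.419  0.357 -0.016 -0.     1.543  0.027 -0.035]
668213.3 (-1, -1, -1, 1) [-0.706  0.36   0.72   0.473  0.503 -0.155  0.14   0.801 -0.003  0.364]
12294.2 (-1, -1, 1, -1) [-0.838  0.068  0.249  0.223  0.001 -0.024 -0.069  0.637  0.173  0.402]
284008.6 (-1, -1, 1, 1) [-0.985  0.084  0.262  0.214  0.026 -0.076 -0.04  -1.152  0.172  0.464]
16771.7 (-1, 1, -1, -1) [ 0.141 -0.343  0.16   0.011 -0.143 -0.107 -0.337  1.79   0.501 -0.154]
220951.9 (-1, 1, -1, 1) [ 0.051 -0.332  0.195  0.016 -0.114 -0.141 -0.311  0.058  0.538 -0.1  ]
33449.4 (-1, 1, 1, -1) [-0.885  0.021  0.545  0.229  0.265 -0.301 -0.001  0.676  0.312  0.41 ]
239997.1 (-1, 1, 1, 1) [-1.036  0.093  0.567  0.266  0.306 -0.295  0.039 -1.118  0.209  0.468]
143482.9 (1, -1, -1, -1) [ 0.645  6.187 -0.85   1.988  1.883  0.439  2.576  0.737 -0.776  0.518]
1369025.1 (1, -1, -1, 1) [ 0.651  6.172 -0.849  1.985  1.879  0.445  2.563  2.229 -0.783  0.516]
187788.5 (1, -1, 1, -1) [ 0.657 
[... 1116 characters left out ...]
0.83 -0.    2.31  4.11  1.22 -1.6 ]
20 60 0.07 [ 0.78  0.95 -0.42  1.86 -1.25  0.95 -2.07]
20 90 0.38 [ 0.5   1.05 -0.08  1.41 -0.94  1.53 -2.22]
20 120 0.13 [ 0.5   1.3  -0.53  0.89 -0.38  1.87 -2.47]
30 -120 0.4 [-0.63  1.18  0.72  1.16  0.17  1.6  -0.64]
30 -90 0.53 [-0.39  0.92 -0.12  1.57  0.98  1.47 -1.04]
30 -60 0.54 [-0.85  0.82  0.53  2.03  1.23  0.71 -1.08]
30 -30 0.27 [ 0.24  0.95 -0.96  2.3   2.11  1.58 -1.06]
30 0 0.14 [ 0.72  1.06 -1.13  2.42  2.67  1.23 -0.61]
30 30 0.26 [ 0.11  0.73  0.38  2.3   4.2   1.17 -1.89]
30 60 0.31 [ 0.91  0.94 -0.71  1.85 -0.91  0.64 -2.43]
30 90 0.44 [ 0.49  0.96 -0.12  1.45 -0.84  1.39 -2.3 ]
30 120 0.22 [ 0.4   1.15 -0.25  1.   -0.48  1.78 -2.33]
```

```bash
cat > plan.py <<'E'
from kin import *
from scipy.spatial.transform import Slerp
P,s=model(); q0=arm.observe()['joints']
D=np.array([.634,-.044,0])
def follow(p0,r0,p1,r1,q,n=25):
    sl=Slerp([0,1],R.concatenate([r0,r1])); m=9; em=0
    for t in np.linspace(0,1,n):
        q,e=ik(p0+(p1-p0)*t,sl(t),q,P,s,3e-3); m=min(m,np.minimum(q-LO,HI-q).min()); em=max(em,e)
    return q,round(m,2),round(em,4)
if __name__=='__main__':
  for b in (8,16):
    rb=tilt(.487,np.radians(b)); g=np.array([.44,.394,.037])
    qg,e=ik(g,rb,q0,P,s); print('b',b,'grasp',qg.round(2),round(e,4))
    ql,e=ik(g+[0,0,.25],rb,qg,P,s)
    for hd in (-120,-90,-60,-30,90):
        h=np.radians(hd); rf=tilt(h,np.radians(90-b),-1); pf=D+[-.039*np.cos(h),-.039*np.sin(h),.118]
        qf,m,em=follow(g+[0,0,.25],rb,pf+[0,0,.12],rf,ql)
        qf2,m2,em2=follow(pf+[0,0,.12],rf,pf,rf,qf,8)
        print(hd,m,em,'|',m2,em2,qf2.round(2))
E
python3 plan.py
```

```text
b 8 grasp [-0.76  0.59 -0.13  1.98  0.27  0.46  0.96] 0.0
-120 0.02 0.0 | 0.02 0.0 [-0.62  1.38  0.62  0.96  0.4   1.92  2.43]
-90 0.19 0.0 | 0.21 0.0 [-0.58  1.12  0.    1.5   1.02  1.71  1.99]
-60 0.45 0.0 | 0.51 0.0 [-0.68  1.   -0.01  2.03  1.42  1.46  1.66]
-30 0.04 0.0 | 0.04 0.0 [-0.6   1.07 -0.01  2.49  2.05  1.64  1.17]
90 0.14 0.0 | 0.14 0.0 [ 0.51  1.16  0.05  1.36 -1.06  1.79  1.03]
b 16 grasp [-0.9   0.55  0.03  2.11  0.35  0.23  0.86] 0.0
-120 0.02 0.0 | 0.02 0.0 [-0.55  1.26  0.39  1.01  0.49  1.89  2.3 ]
-90 0.33 0.0 | 0.35 0.0 [-0.62  1.04  0.1   1.54  0.92  1.55  2.06]
-60 0.52 0.0 | 0.51 0.0 [-0.72  0.9   0.09  2.05  1.38  1.25  1.75]
-30 0.06 0.0 | 0.05 0.0 [-0.6   0.93  0.03  2.51  2.12  1.41  1.27]
90 0.14 0.0 | 0.14 0.0 [ 0.42  1.09  0.2   1.4  -1.08  1.77  1.06]
```

Plan: put the standing jar on the plate first, on the right side. Then grip the lying jar tilted 12°, and set it upright with the tool pointing along heading −65° from the tray side. The joint margin is about 0.5 rad.

```bash
python3 - <<'E'
from h import *
goto((.567,.285,.20),down(np.pi/2))
E
```

```text
xyz cm [ -3.01 -15.22   6.75] ang [0.092 0.377 0.476]
```

Request:
jog_arm --moves '[{"fingers":-1,"xyz":[-1,-5,1],"angular":[0.03,0.12,0.15]},{"fingers":-1,"xyz":[-2,-10,3.5],"angular":[0.06,0.25,0.32]},{"fingers":-1,"xyz":[-3,-15.2,6.7],"angular":[0.092,0.377,0.476]},{"fingers":-1,"xyz":[-3,-15.2,6.7],"angular":[0.092,0.377,0.476]},{"fingers":-1,"xyz":[-3,-15.2,6.7],"angular":[0.092,0.377,0.476]},{"fingers":-1,"xyz":[-3,-15.2,6.7],"angular":[0.092,0.377,0.476]}]'

```text
clock: 17.2
position: [0.5654, 0.2863, 0.2006]
ee_rot: [-0.006, 3.141, 0.002]
force: [0.2, 0.2, 0.8]
width: 1.0
```

```bash
python3 - <<'E'
from h import *
goto((.567,.285,.062),down(np.pi/2))
E
```

```text
xyz cm [-0.15 -0.15 13.86] ang [0.001 0.001 0.004]
```

Request:
jog_arm --moves '[{"fingers":-1,"xyz":[-0.15,-0.1,5],"angular":[0,0,0]},{"fingers":-1,"xyz":[-0.15,-0.1,9],"angular":[0,0,0]},{"fingers":-1,"xyz":[-0.15,-0.1,12],"angular":[0,0,0]},{"fingers":-1,"xyz":[-0.15,-0.1,13.8],"angular":[0,0,0]},{"fingers":-1,"xyz":[-0.15,-0.1,13.8],"angular":[0,0,0]},{"fingers":1,"xyz":[-0.15,-0.1,13.8],"angular":[0,0,0]},{"fingers":1,"xyz":[-0.15,-0.1,13.8],"angular":[0,0,0]},{"fingers":1,"xyz":[-0.15,-0.1,13.8],"angular":[0,0,0]},{"fingers":1,"xyz":[-0.15,-0.1,13.8],"angular":[0,0,0]},{"fingers":1,"xyz":[-0.15,-0.1,13.8],"angular":[0,0,0]}]' --grip_force 15

```text
clock: 18.45
position: [0.5678, 0.2848, 0.0628]
ee_rot: [-0.002, 3.141, 0.001]
force: [-0.7, 0.5, 5.1]
width: 0.624
```

Request:
jog_arm --moves '[{"fingers":1,"xyz":[0,0,-4],"angular":[0,0,0]},{"fingers":1,"xyz":[0,0,-9],"angular":[0,0,0]},{"fingers":1,"xyz":[0,0,-14],"angular":[0,0,0]},{"fingers":1,"xyz":[-1,-5,-16],"angular":[0,0,0]},{"fingers":1,"xyz":[-2.3,-10,-16],"angular":[0,0,0]},{"fingers":1,"xyz":[-3.6,-16,-16],"angular":[0,0,0]},{"fingers":1,"xyz":[-5,-22,-16],"angular":[0,0,0]},{"fingers":1,"xyz":[-6.4,-28,-16],"angular":[0,0,0]},{"fingers":1,"xyz":[-7.6,-33,-16],"angular":[0,0,0]},{"fingers":1,"xyz":[-8.2,-36.4,-16],"angular":[0,0,0]},{"fingers":1,"xyz":[-8.2,-36.4,-16],"angular":[0,0,0]},{"fingers":1,"xyz":[-8.2,-36.4,-16],"angular":[0,0,0]}]'

```text
clock: 19.95
position: [0.6495, -0.0791, 0.2217]
ee_rot: [0.002, -3.14, -0.001]
force: [0.1, 0.1, -1.3]
width: 0.618
```

Request:
jog_arm --moves '[{"fingers":1,"xyz":[-0.1,0,4],"angular":[0,0,0]},{"fingers":1,"xyz":[-0.1,0,7.5],"angular":[0,0,0]},{"fingers":1,"xyz":[-0.1,0,9.3],"angular":[0,0,0]},{"fingers":1,"xyz":[-0.1,0,10],"angular":[0,0,0]},{"fingers":1,"xyz":[-0.1,0,10.2],"angular":[0,0,0]},{"fingers":1,"xyz":[-0.1,0,10.35],"angular":[0,0,0]},{"fingers":1,"xyz":[-0.1,0,10.35],"angular":[0,0,0]}]'

```text
clock: 20.82
position: [0.6514, -0.0798, 0.1195]
ee_rot: [-0.002, 3.14, -0.0]
force: [-0.0, -0.8, -2.4]
width: 0.619
```

Request:
jog_arm --moves '[{"fingers":1,"xyz":[0,0,0.1],"angular":[0,0,0]},{"fingers":1,"xyz":[0,0,0.2],"angular":[0,0,0]},{"fingers":1,"xyz":[0,0,0.2],"angular":[0,0,0]}]'

```text
clock: 21.2
position: [0.6515, -0.0798, 0.1187]
ee_rot: [-0.002, 3.14, 0.0]
force: [-5.1, 1.3, 12.4]
width: 0.622
```

Contact. I'll release, rise and go back over the lying jar.

Request:
jog_arm --moves '[{"fingers":0.1,"xyz":[0,0,-0.1],"angular":[0,0,0]},{"fingers":-0.5,"xyz":[0,0,-0.1],"angular":[0,0,0]},{"fingers":-0.8,"xyz":[0,0,-0.1],"angular":[0,0,0]},{"fingers":-0.8,"xyz":[0,0,-0.1],"angular":[0,0,0]},{"fingers":-0.8,"xyz":[0,0,-4],"angular":[0,0,0]},{"fingers":-0.8,"xyz":[0,0,-9],"angular":[0,0,0]},{"fingers":-0.8,"xyz":[0,0,-15],"angular":[0,0,0]},{"fingers":-0.8,"xyz":[2,5,-18],"angular":[0,0,0]},{"fingers":-0.8,"xyz":[6,9,-18],"angular":[0,0,0]},{"fingers":-0.8,"xyz":[9,5,-18],"angular":[0,0,0]},{"fingers":-0.8,"xyz":[9,3.5,-18],"angular":[0,0,0]},{"fingers":-0.8,"xyz":[9,3.5,-18],"angular":[0,0,0]}]'

```text
clock: 22.7
position: [0.5611, -0.0463, 0.2969]
ee_rot: [0.003, 3.141, -0.001]
force: [0.6, 0.8, 0.4]
width: 0.899
```

```bash
python3 - <<'E'
from h import *
tp,im=shot('wrist','w6.png'); print(tp[0],tp[1].as_rotvec())
for z in (.06,.15): print(project('wrist',[.6515,-.0798,z],tp))
hsv=cv2.cvtColor(im,cv2.COLOR_BGR2HSV); m=cv2.inRange(hsv,(108,120,30),(130,255,255))
n,l,st,c=cv2.connectedComponentsWithStats(m)
for i in range(1,n):
    if st[i][4]>100: print(st[i],c[i].round(1),onz('wrist',c[i],.15,tp).round(4))
goto((.44,.394,.25),tilt(.487,np.radians(12)))
E
```

```text
[ 0.56110568 -0.04628407  0.29694035] [ 2.82195844e-03  3.14099304e+00 -5.44144804e-04]
[[257.49446642 247.00482198]]
[[251.0172912  283.20979027]]
[227 261  49  30 833] [248.6 278. ] [ 0.6454 -0.0821  0.15  ]
xyz cm [12.15 43.89  4.68] ang [-0.051 -0.205 -0.485]
```

View pics/w6.png

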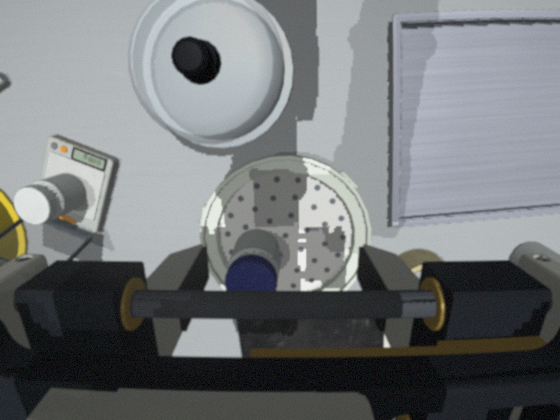

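The first blue-capped jar stands upright on the plate, cap at (251,280), at (0.65, −0.08). The white jar is still on the balance. Next is the lying jar.

Request:
jog_arm --moves '[{"fingers":-1,"xyz":[1,5,0],"angular":[0,0,-0.05]},{"fingers":-1,"xyz":[3,11,0],"angular":[-0.01,-0.05,-0.12]},{"fingers":-1,"xyz":[12.1,43.9,4.7],"angular":[-0.051,-0.205,-0.485]},{"fingers":-1,"xyz":[12.1,43.9,4.7],"angular":[-0.051,-0.205,-0.485]},{"fingers":-1,"xyz":[12.1,43.9,4.7],"angular":[-0.051,-0.205,-0.485]},{"fingers":-1,"xyz":[12.1,43.9,4.7],"angular":[-0.051,-0.205,-0.485]},{"fingers":-1,"xyz":[12.1,43.9,4.7],"angular":[-0.051,-0.205,-0.485]},{"fingers":-1,"xyz":[12.1,43.9,4.7],"angular":[-0.051,-0.205,-0.485]},{"fingers":-1,"xyz":[12.1,43.9,4.7],"angular":[-0.051,-0.205,-0.485]},{"fingers":-1,"xyz":[12.1,43.9,4.7],"angular":[-0.051,-0.205,-0.485]},{"fingers":-1,"xyz":[12.1,43.9,4.7],"angular":[-0.051,-0.205,-0.485]}]'

```text
clock: 24.12
position: [0.4401, 0.3931, 0.2498]
ee_rot: [-0.707, 2.851, 0.074]
force: [-0.0, 0.3, -0.7]
width: 1.001
```

```bash
python3 - <<'E'
from h import *
tp,im=shot('wrist','w7.png',crop=(60,0,560,300),scale=1.5); print(tp[0])
b=np.array([.492,.422,.033]);d=np.array([-.884,-.468,0])
print('pred base,58mm,cap',project('wrist',[b,b+.058*d,b+.09*d],tp).round(1).tolist())
goto(b+.058*d,tilt(.487,np.radians(12)))
E
```

```text
[0.44014069 0.39306878 0.24979861]
pred base,58mm,cap [[284.2, 191.9], [284.3, 144.6], [284.4, 115.4]]
xyz cm [ 4.37  0.13 21.24] ang [-0.    -0.    -0.001]
```

View pics/w7.png

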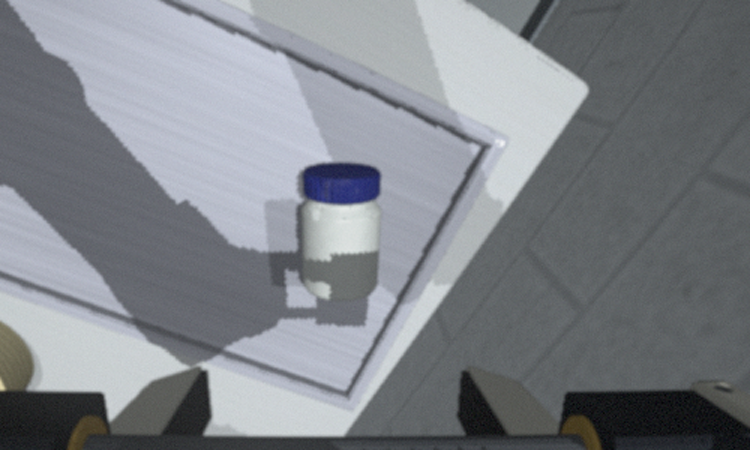

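The jar lies centred and aligned with the tool: cap at crop (341,182), base at (340,297), about 3 mm to the right. I'll correct for that, descend and grip.

Request:
jog_arm --moves '[{"fingers":-1,"xyz":[4.4,0.4,3],"angular":[0,0,0]},{"fingers":-1,"xyz":[4.4,0.4,8],"angular":[0,0,0]},{"fingers":-1,"xyz":[4.4,0.4,13],"angular":[0,0,0]},{"fingers":-1,"xyz":[4.4,0.4,17],"angular":[0,0,0]},{"fingers":-1,"xyz":[4.4,0.4,20],"angular":[0,0,0]},{"fingers":-1,"xyz":[4.4,0.4,21.2],"angular":[0,0,0]},{"fingers":-1,"xyz":[4.4,0.4,21.2],"angular":[0,0,0]},{"fingers":-1,"xyz":[4.4,0.4,21.2],"angular":[0,0,0]}]'

```text
clock: 25.18
position: [0.4389, 0.3985, 0.0345]
ee_rot: [-0.709, 2.849, 0.076]
force: [0.0, 0.5, 0.0]
width: 1.002
```

Request:
jog_arm --moves '[{"fingers":1,"xyz":[0,0,0],"angular":[0,0,0]},{"fingers":1,"xyz":[0,0,0],"angular":[0,0,0]},{"fingers":1,"xyz":[0,0,0],"angular":[0,0,0]},{"fingers":1,"xyz":[0,0,0],"angular":[0,0,0]},{"fingers":1,"xyz":[0,0,0],"angular":[0,0,0]},{"fingers":1,"xyz":[0.2,0,-1],"angular":[0,0,0]},{"fingers":1,"xyz":[1,0,-5],"angular":[0,0,0]},{"fingers":1,"xyz":[2,0,-10],"angular":[0,0,0]},{"fingers":1,"xyz":[3,0,-15],"angular":[0,0,0]},{"fingers":1,"xyz":[4,0,-21],"angular":[0,0,0]},{"fingers":1,"xyz":[5,0,-25],"angular":[0,0,0]},{"fingers":1,"xyz":[5,0,-25],"angular":[0,0,0]}]' --grip_force 25

```text
clock: 26.68
position: [0.3489, 0.3514, 0.2707]
ee_rot: [-0.709, 2.846, 0.079]
force: [1.3, 0.2, -2.3]
width: 0.619
```

```bash
python3 - <<'E'
from plan import *
t,r=pose(); print(t,(tilt(.487,np.radians(12)).inv()*r).as_rotvec().round(3),q0.round(2))
h=np.radians(-65); rf=tilt(h,np.radians(78),-1); pf=D+np.array([-.039*np.cos(h),-.039*np.sin(h),.125])
print('final',pf)
for hov in (np.array([.55,.15,.30]),):
    qf,m,em=follow(t,r,hov,rf,q0); print(m,em,qf.round(2)); q2,m,em=follow(hov,rf,pf,rf,qf); print(m,em,q2.round(2))
    goto(hov,rf)
# in stages: rotvec total
rv=(r.inv()*rf).as_rotvec(); print(np.linalg.norm(rv))
E
```

```text
[0.34888142 0.35136474 0.27066777] [-0.002 -0.005 -0.001] [-0.73  0.1  -0.26  1.98  0.16  0.87  0.98]
final [ 0.61751789 -0.008654    0.125     ]
0.22 0.0 [-0.82  0.7  -0.19  1.79  1.11  1.78  2.06]
0.22 0.0 [-0.6   0.96 -0.1   1.95  1.35  1.49  1.76]
xyz cm [ -8.75 -27.22  -1.15] ang [ 0.9    1.239 -1.391]
2.0683438049198872
```

The jar is held: opening 0.619, or 57 mm. I'll reorient it in two halves, well above the table.

Request:
jog_arm --moves '[{"fingers":1,"xyz":[-0.7,-2.3,-1],"angular":[0.075,0.103,-0.116]},{"fingers":1,"xyz":[-1.5,-4.5,-1.5],"angular":[0.15,0.206,-0.232]},{"fingers":1,"xyz":[-2.2,-6.8,-1.5],"angular":[0.225,0.31,-0.348]},{"fingers":1,"xyz":[-2.9,-9.1,-1.5],"angular":[0.3,0.413,-0.464]},{"fingers":1,"xyz":[-3.6,-11.3,-1.5],"angular":[0.375,0.516,-0.58]},{"fingers":1,"xyz":[-4.4,-13.6,-1.5],"angular":[0.45,0.62,-0.695]},{"fingers":1,"xyz":[-4.4,-13.6,-1.5],"angular":[0.45,0.62,-0.695]},{"fingers":1,"xyz":[-4.4,-13.6,-1.5],"angular":[0.45,0.62,-0.695]}]'

```text
clock: 27.68
position: [0.4478, 0.2498, 0.2904]
ee_rot: [1.489, -2.301, 0.838]
force: [0.3, -0.4, -2.5]
width: 0.62
```

```bash
python3 - <<'E'
from plan import *
t,r=pose(); print(t,q0.round(2),arm.observe()['width'])
h=np.radians(-65); rf=tilt(h,np.radians(78),-1)
goto((.55,.15,.30),rf)
E
```

```text
[0.44781859 0.24979237 0.2904182 ] [-0.76  0.47 -0.23  1.59  0.51  1.62  1.61] 0.6199396982788822
xyz cm [  3.45 -12.5    6.06] ang [ 0.455  0.617 -0.693]
```

Request:
jog_arm --moves '[{"fingers":1,"xyz":[0.6,-2.1,1],"angular":[0.076,0.103,-0.116]},{"fingers":1,"xyz":[1.2,-4.2,2],"angular":[0.152,0.206,-0.231]},{"fingers":1,"xyz":[1.7,-6.3,3],"angular":[0.228,0.309,-0.347]},{"fingers":1,"xyz":[2.3,-8.4,4],"angular":[0.303,0.411,-0.462]},{"fingers":1,"xyz":[2.9,-10.5,5],"angular":[0.379,0.514,-0.578]},{"fingers":1,"xyz":[3.4,-12.5,6],"angular":[0.455,0.617,-0.693]},{"fingers":1,"xyz":[3.4,-12.5,6],"angular":[0.455,0.617,-0.693]},{"fingers":1,"xyz":[3.4,-12.5,6],"angular":[0.455,0.617,-0.693]},{"fingers":1,"xyz":[3.4,-12.5,6],"angular":[0.455,0.617,-0.693]}]'

```text
clock: 28.8
position: [0.5508, 0.1512, 0.3018]
ee_rot: [1.708, -1.09, 1.385]
force: [-0.4, 1.0, -2.0]
width: 0.618
```

```bash
python3 - <<'E'
from plan import *
t,r=pose(); h=np.radians(-65); rf=tilt(h,np.radians(78),-1)
print(t,q0.round(2),(rf.inv()*r).as_rotvec().round(3))
_,w=shot('wrist','w8.png'); _,sd=shot('side','s8.png')
cv2.imwrite('pics/j8.png',np.hstack([w[:420,:400],cv2.resize(sd[80:290,160:360],(400,420),interpolation=cv2.INTER_CUBIC)]))
goto((.6175,-.0087,.20),rf)
E
```

```text
[0.55077742 0.15124941 0.30181172] [-0.81  0.68 -0.19  1.79  1.1   1.8   2.11] [ 0.001 -0.001  0.003]
xyz cm [-6.35  0.75 19.03] ang [-0.002 -0.    -0.001]
```

View pics/j8.png

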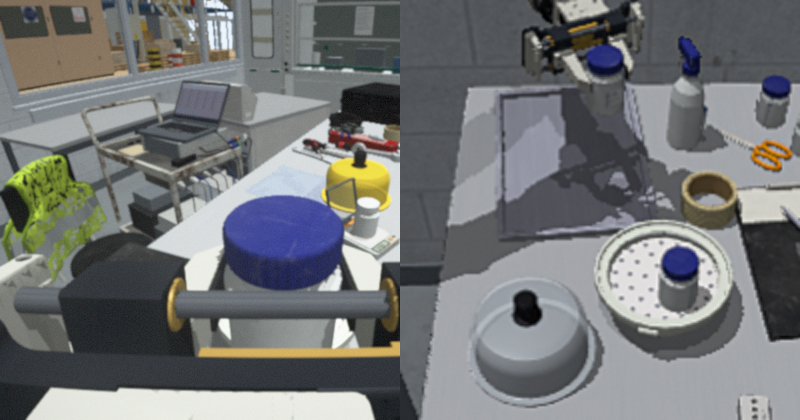

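The jar hangs upright in the gripper, cap at (283,240) in the wrist view and at (605,60) in the side crop. The other jar stands on the plate at side crop (680,280), and the lid is still at (525,340). I'll bring it over the plate.

Request:
jog_arm --moves '[{"fingers":1,"xyz":[-1,0.1,4],"angular":[0,0,0]},{"fingers":1,"xyz":[-2,0.3,8],"angular":[0,0,0]},{"fingers":1,"xyz":[-3.3,0.5,12],"angular":[0,0,0]},{"fingers":1,"xyz":[-5,0.6,16],"angular":[0,0,0]},{"fingers":1,"xyz":[-6.3,0.7,18.8],"angular":[0,0,0]},{"fingers":1,"xyz":[-6.3,0.7,18.8],"angular":[0,0,0]},{"fingers":1,"xyz":[-6.3,0.7,18.8],"angular":[0,0,0]}]'

```text
clock: 29.78
position: [0.6172, -0.0064, 0.2011]
ee_rot: [1.708, -1.086, 1.385]
force: [0.8, -0.6, -2.0]
width: 0.619
```

```bash
python3 - <<'E'
from plan import *
t,r=pose(); h=np.radians(-65); rf=tilt(h,np.radians(78),-1)
print(t,q0.round(2),(rf.inv()*r).as_rotvec().round(3))
tp,sd=shot('side','s9.png'); top=imaging.get_image('top')[:,:,::-1]; cv2.imwrite('pics/t9.png',top)
for nm,im in (('side',sd),('top',top)):
    hsv=cv2.cvtColor(im,cv2.COLOR_BGR2HSV); m=cv2.inRange(hsv,(108,120,30),(130,255,255)); n,l,st,c=cv2.connectedComponentsWithStats(m)
    for i in range(1,n):
        if st[i][4]>40: print(nm,st[i],c[i].round(1))
    print('pred capmid',project(nm,[.6175,-.0087,.2+.026],).round(1),project(nm,[.65,-.081,.14]).round(1))
goto((.6175,-.0087,.124),rf)
cv2.imwrite('pics/j9.png',np.hstack([cv2.resize(sd[120:260,220:360],(400,400),interpolation=cv2.INTER_CUBIC),cv2.resize(top[120:260,200:340],(400,400),interpolation=cv2.INTER_CUBIC)]))
E
```

```text
[ 0.6171711  -0.00637682  0.2010794 ] [-0.6   0.78 -0.11  1.95  1.31  1.54  1.95] [ 0.002  0.001 -0.   ]
side [300  98  10  20 136] [304.7 108. ]
side [342 118  13  11 116] [347.9 122.8]
side [278 164  18  17 250] [286.5 172.4]
side [291 204  18  16 240] [299.7 211.4]
pred capmid [[287.1 172.6]] [[298.7 211.6]]
top [549   0  11  10  96] [554.6   4.8]
top [490  17  14  34 175] [497.8  34.1]
top [131 111  17  16 219] [138.9 118.6]
top [127 158  25  12 196] [140.5 164.1]
top [281 176  18  18 242] [289.5 184.7]
top [255 181  19  19 278] [263.8 190.2]
pred capmid [[264.7 190.3]] [[289.9 186.1]]
xyz cm [-7.5   0.1   1.86] ang [-0.003 -0.001 -0.   ]
```

View pics/j9.png

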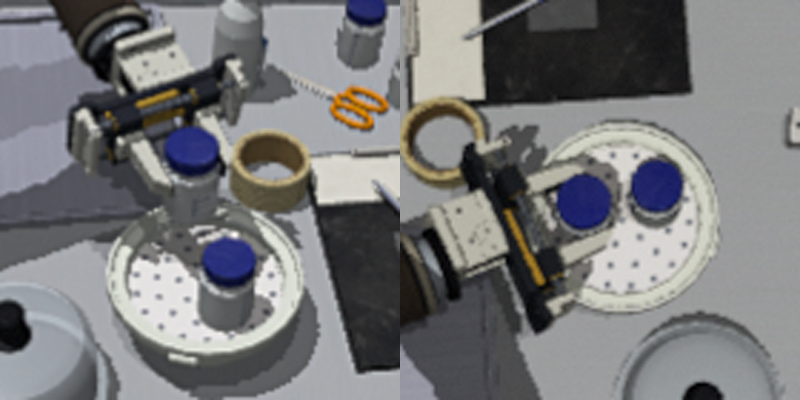

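Both caps appear within about 1 px of prediction, and the jar is upright over the near side of the plate. I'll lower it.

Request:
jog_arm --moves '[{"fingers":1,"xyz":[-2.5,0.05,0.7],"angular":[0,0,0]},{"fingers":1,"xyz":[-5,0.1,1.3],"angular":[0,0,0]},{"fingers":1,"xyz":[-6.8,0.1,1.65],"angular":[0,0,0]},{"fingers":1,"xyz":[-7.5,0.1,1.8],"angular":[0,0,0]},{"fingers":1,"xyz":[-7.8,0.1,1.85],"angular":[0,0,0]},{"fingers":1,"xyz":[-7.8,0.1,1.85],"angular":[0,0,0]}]'

```text
clock: 30.62
position: [0.617, -0.0095, 0.1211]
ee_rot: [1.707, -1.085, 1.385]
force: [-0.8, -1.1, -2.1]
width: 0.619
```

Request:
jog_arm --moves '[{"fingers":1,"xyz":[-0.15,0,0.03],"angular":[0,0,0]},{"fingers":1,"xyz":[-0.25,0,0.05],"angular":[0,0,0]},{"fingers":1,"xyz":[-0.25,0,0.05],"angular":[0,0,0]}]'

```text
clock: 31.0
position: [0.6169, -0.0097, 0.1183]
ee_rot: [1.707, -1.085, 1.385]
force: [0.4, -1.1, -2.8]
width: 0.62
```

Request:
jog_arm --moves '[{"fingers":1,"xyz":[-0.15,0,0.03],"angular":[0,0,0]},{"fingers":1,"xyz":[-0.25,0,0.05],"angular":[0,0,0]},{"fingers":1,"xyz":[-0.25,0,0.05],"angular":[0,0,0]}]'

```text
clock: 31.38
position: [0.6171, -0.0098, 0.1169]
ee_rot: [1.705, -1.084, 1.387]
force: [-1.0, 2.3, 5.5]
width: 0.616
```

Request:
jog_arm --moves '[{"fingers":-0.1,"xyz":[0,0,0],"angular":[0,0,0]},{"fingers":-0.4,"xyz":[0,0,0],"angular":[0,0,0]},{"fingers":-0.8,"xyz":[0,0,0],"angular":[0,0,0]},{"fingers":-0.8,"xyz":[0,0,0],"angular":[0,0,0]},{"fingers":-0.8,"xyz":[0,0,-2],"angular":[0,0,0]},{"fingers":-0.8,"xyz":[0,0,-4],"angular":[0,0,0]},{"fingers":-0.8,"xyz":[0,0,-7],"angular":[0,0,0]},{"fingers":-0.8,"xyz":[4,0,-11],"angular":[0,0,0]},{"fingers":-0.8,"xyz":[9,0,-13],"angular":[0,0,0]},{"fingers":-0.8,"xyz":[15,0,-15],"angular":[0,0,0]},{"fingers":-0.8,"xyz":[18,0,-15],"angular":[0,0,0]},{"fingers":-0.8,"xyz":[18,0,-15],"angular":[0,0,0]}]'

```text
clock: 32.88
position: [0.57, 0.0912, 0.325]
ee_rot: [1.709, -1.089, 1.388]
force: [-0.2, 0.8, 0.2]
width: 0.901
```

```bash
python3 - <<'E'
from plan import *
_,sd=shot('side','s10.png'); top=imaging.get_image('top')[:,:,::-1].copy(); cv2.imwrite('pics/t10.png',top)
for nm,im in (('side',sd),('top',top)):
    hsv=cv2.cvtColor(im,cv2.COLOR_BGR2HSV); m=cv2.inRange(hsv,(108,120,30),(130,255,255)); n,l,st,c=cv2.connectedComponentsWithStats(m)
    for i in range(1,n):
        if st[i][4]>40: print(nm,st[i],c[i].round(1), onz(nm,c[i],.145).round(3))
    print('pred',project(nm,[[.617,-.0097,.141],[.65,-.081,.141]]).round(1).tolist())
    m=(im.max(2)<30).astype(np.uint8); n,l,st,c=cv2.connectedComponentsWithStats(m)
    for i in range(1,n):
        if 60<st[i][4]<400 and 200<c[i][0]<330 and 150<c[i][1]<290: print('dark',nm,st[i],c[i].round(1))
    print('knob pred',project(nm,[[.43,-.13,.12]]).round(1).tolist())
cv2.imwrite('pics/j10.png',np.hstack([cv2.resize(sd[140:300,200:360],(400,400),interpolation=cv2.INTER_CUBIC),cv2.resize(top[130:290,220:380],(400,400),interpolation=cv2.INTER_CUBIC)]))
goto((.50,.0,.35),down(np.pi/2)); print(q0.round(2),pose()[0])
E
```

```text
side [299  98  11  20 137] [304.6 107.9] [0.711 0.407 0.145]
side [342 118  13  11 117] [347.8 122.9] [0.857 0.317 0.145]
side [278 186  17  16 226] [285.9 193.3] [ 0.617 -0.014  0.145]
side [291 204  18  16 237] [299.6 211.4] [ 0.652 -0.084  0.145]
pred [[285.8, 193.1], [298.7, 211.4]]
dark side [217 226  13  16 147] [223.2 233.8]
knob pred [[221.5, 231.1]]
top [549   0  11  10  93] [554.7   4.9] [ 1.252 -0.931  0.145]
top [490  17  14  34 176] [497.8  34.2] [ 1.147 -0.738  0.145]
top [131 111  17  16 218] [138.9 118.6] [0.858 0.381 0.145]
top [127 158  25  12 196] [140.4 164.2] [0.714 0.368 0.145]
top [281 176  18  18 244] [289.4 184.7] [ 0.653 -0.08   0.145]
top [257 188  18  18 241] [265.8 196.2] [ 0.618 -0.01   0.145]
pred [[265.8, 196.7], [289.9, 186.1]]
dark top [191 217  19  32 111] [202.2 234.8]
dark top [299 254  14  13 129] [305.5 260. ]
knob pred [[306.2, 260.7]]
xyz cm [ 3.79 10.2   4.57] ang [-1.335 -0.848  1.647]
[-0.73  0.61 -0.18  1.86  1.16  1.74  2.15] [0.56989513 0.09090813 0.32230349]
```

View pics/j10.png

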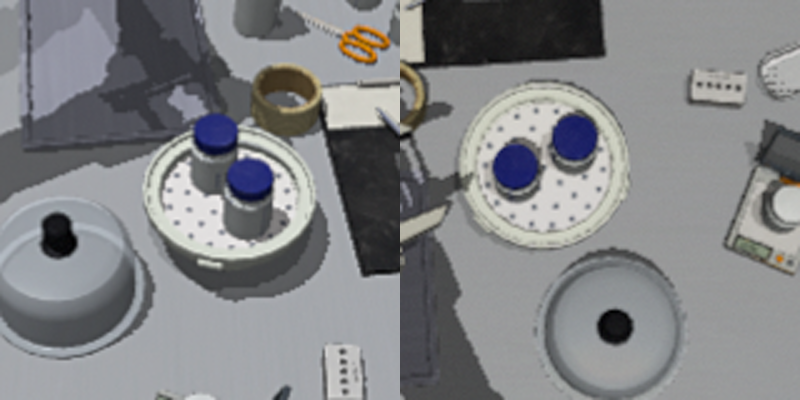

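Both blue-capped jars stand upright on the plate, at (0.618, −0.010) and (0.652, −0.080), each about 40 mm from centre. The lid knob appears at top (305.5,260), where it was set down. Next I'll pick the easiest orientation for fetching the lid.

```bash
python3 - <<'E'
from plan import *
t,r=pose(); k=tri(ray('top',(305.5,260)),ray('side',(223.2,233.8))); print('knob',k,onz('top',(305.5,260),.128),[onz('side',(223.2,233.8),z).round(4) for z in (.11,.12)])
for yd in range(-180,180,30):
    rf=down(np.radians(yd)); q,m,em=follow(t,r,np.array([.5,0,.36]),rf,q0,20); q2,m2,e2=follow(np.array([.5,0,.36]),rf,np.array([.43,-.13,.13]),rf,q,12); q3,m3,e3=follow(np.array([.43,-.13,.3]),rf,np.array([.634,-.044,.20]),rf,q2,12)
    print(yd,m,em,m2,e2,m3,e3,round((r.inv()*rf).magnitude(),2),q3.round(2))
E
```

```text
knob [ 0.43338567 -0.12869369  0.105326  ] [ 0.43141462 -0.12750305  0.128     ] [array([ 0.4341, -0.1321,  0.11  ]), array([ 0.4353, -0.1395,  0.12  ])]
-180 0.02 0.0 0.02 0.0 0.02 0.0172 1.42 [ 0.56  0.73 -1.04  1.54  0.65  1.25  2.56]
-150 0.02 0.0535 0.02 0.0535 0.02 0.0687 1.36 [ 0.58  0.83 -1.25  1.62  0.91  1.33  2.72]
-120 0.02 0.112 0.02 0.112 0.02 0.1284 1.47 [ 0.54  0.77 -1.25  1.91  1.2   1.16  2.72]
-90 0.02 0.2146 0.02 0.2146 0.02 0.1801 1.71 [ 0.06  0.39 -0.16  2.25  1.91  0.14  2.72]
-60 0.02 0.2014 0.02 0.2014 0.02 0.1468 2.03 [-0.    0.39 -0.07  2.28  2.45  0.14  2.72]
-30 0.02 0.1966 0.02 0.1966 0.02 0.175 2.4 [-0.33  0.39  0.41  2.27  4.44  0.14  1.29]
0 0.02 0.2138 0.02 0.2137 0.02 0.1689 2.8 [-0.33  0.39  0.41  2.27  4.44  0.14  1.81]
30 0.11 0.0 0.42 0.0 0.52 0.0 3.08 [-0.21  0.5   0.31  1.62 -0.17  1.05  0.67]
60 0.2 0.0 0.43 0.0 0.53 0.0 2.67 [-0.13  0.49  0.19  1.61 -0.1   1.05  1.13]
90 0.27 0.0 0.44 0.0 0.53 0.0 2.28 [-0.06  0.49  0.09  1.61 -0.05  1.05  1.6 ]
120 0.28 0.0 0.44 0.0 0.45 0.0 1.92 [-0.01  0.49 -0.    1.6   0.    1.05  2.08]
150 0.25 0.0 0.02 0.0 0.02 0.0001 1.62 [ 0.22  0.53 -0.38  1.58  0.21  1.08  2.41]
```

Request:
jog_arm --moves '[{"fingers":-1,"xyz":[2,0.5,0],"angular":[-0.11,-0.07,0.137]},{"fingers":-1,"xyz":[3.8,1.5,0.5],"angular":[-0.22,-0.141,0.274]},{"fingers":-1,"xyz":[3.8,3,1],"angular":[-0.33,-0.212,0.412]},{"fingers":-1,"xyz":[3.8,4,1.5],"angular":[-0.445,-0.283,0.549]},{"fingers":-1,"xyz":[3.8,5,2],"angular":[-0.556,-0.353,0.686]},{"fingers":-1,"xyz":[3.8,6,2.5],"angular":[-0.667,-0.424,0.823]},{"fingers":-1,"xyz":[3.8,7,3],"angular":[-0.78,-0.495,0.96]},{"fingers":-1,"xyz":[3.8,8,3.5],"angular":[-0.89,-0.565,1.1]},{"fingers":-1,"xyz":[3.8,9,4],"angular":[-1.0,-0.636,1.235]},{"fingers":-1,"xyz":[3.8,10,4.5],"angular":[-1.11,-0.707,1.37]},{"fingers":-1,"xyz":[3.8,10.2,4.6],"angular":[-1.22,-0.777,1.51]},{"fingers":-1,"xyz":[3.8,10.2,4.6],"angular":[-1.335,-0.848,1.647]}]'

```text
clock: 34.48
position: [0.5004, -0.0007, 0.3492]
ee_rot: [0.028, -3.129, 0.027]
force: [-1.3, 0.5, 0.3]
width: 1.001
```

```bash
python3 - <<'E'
from h import *
goto((.433,-.130,.30),down(np.pi/2)); print(arm.observe()['joints'].round(2))
E
```

```text
xyz cm [  6.9  -12.72   5.22] ang [-0.017 -0.013  0.018]
[-0.16  0.16  0.05  1.69  0.01  1.3   1.48]
```

Request:
jog_arm --moves '[{"fingers":-1,"xyz":[3,-5.5,2],"angular":[-0.017,-0.013,0.018]},{"fingers":-1,"xyz":[6,-11,5],"angular":[-0.017,-0.013,0.018]},{"fingers":-1,"xyz":[6.9,-12.7,5.2],"angular":[-0.017,-0.013,0.018]},{"fingers":-1,"xyz":[6.9,-12.7,5.2],"angular":[-0.017,-0.013,0.018]},{"fingers":-1,"xyz":[6.9,-12.7,5.2],"angular":[-0.017,-0.013,0.018]}]'

```text
clock: 35.1
position: [0.4343, -0.1295, 0.3013]
ee_rot: [0.009, -3.141, 0.004]
force: [0.2, -0.4, 0.2]
width: 1.0
```

```bash
python3 - <<'E'
from h import *
tp,im=shot('wrist','w11.png'); print(tp[0],tp[1].as_rotvec().round(4))
m=(im[:245].max(2)<35).astype(np.uint8); n,l,st,c=cv2.connectedComponentsWithStats(m)
for i in range(1,n):
    if st[i][4]>150: print(st[i],c[i].round(1))
print(project('wrist',[[.433,-.13,.106],[.433,-.13,.134]],tp).round(1).tolist())
goto((.433,-.130,.1225),down(np.pi/2))
E
```

```text
[ 0.43425287 -0.12951073  0.30129311] [ 0.0094 -3.1411  0.0044]
[[283.3, 185.6], [283.4, 192.0]]
xyz cm [ 1.50e-01 -1.00e-02  1.79e+01] ang [-0.003  0.     0.007]
```

View pics/w11.png

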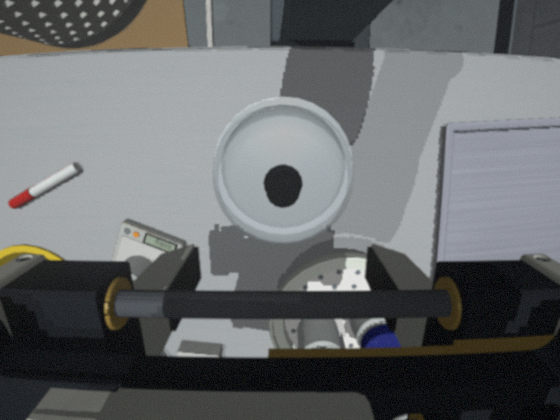

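The knob at (283,187) is where predicted. I'll descend, grip the lid and lift it.

Request:
jog_arm --moves '[{"fingers":-1,"xyz":[0.15,0,5],"angular":[0,0,0]},{"fingers":-1,"xyz":[0.2,0,10],"angular":[0,0,0]},{"fingers":-1,"xyz":[0.2,0,14],"angular":[0,0,0]},{"fingers":-1,"xyz":[0.2,0,17],"angular":[0,0,0]},{"fingers":-1,"xyz":[0.2,0,17.8],"angular":[0,0,0]},{"fingers":-1,"xyz":[0.2,0,17.8],"angular":[0,0,0]},{"fingers":1,"xyz":[0.2,0,17.8],"angular":[0,0,0]},{"fingers":1,"xyz":[0.2,0,17.8],"angular":[0,0,0]},{"fingers":1,"xyz":[0.2,0,17.8],"angular":[0,0,0]},{"fingers":1,"xyz":[0.2,0,17.8],"angular":[0,0,0]},{"fingers":1,"xyz":[0.2,0,17.8],"angular":[0,0,0]},{"fingers":1,"xyz":[0.2,0,17.8],"angular":[0,0,0]}]' --grip_force 30

```text
clock: 36.65
position: [0.432, -0.1315, 0.1239]
ee_rot: [-0.007, 3.141, -0.006]
force: [-0.2, 3.8, 2.2]
width: 0.399
```

Request:
jog_arm --moves '[{"fingers":1,"xyz":[0,0,0],"angular":[0,0,0]},{"fingers":1,"xyz":[0,0,0],"angular":[0,0,0]},{"fingers":1,"xyz":[0,0,0],"angular":[0,0,0]}]'

```text
clock: 37.02
position: [0.4319, -0.1313, 0.1239]
ee_rot: [-0.008, 3.141, -0.005]
force: [-0.7, 1.3, 1.8]
width: 0.37
```

Request:
jog_arm --moves '[{"fingers":1,"xyz":[0,0,-3],"angular":[0,0,0]},{"fingers":1,"xyz":[0,0,-8],"angular":[0,0,0]},{"fingers":1,"xyz":[0,0,-13],"angular":[0,0,0]},{"fingers":1,"xyz":[0,0,-18],"angular":[0,0,0]},{"fingers":1,"xyz":[0,0,-20],"angular":[0,0,0]},{"fingers":1,"xyz":[-4,1.7,-20],"angular":[0,0,0]},{"fingers":1,"xyz":[-9,4,-20],"angular":[0,0,0]},{"fingers":1,"xyz":[-14,6,-20],"angular":[0,0,0]},{"fingers":1,"xyz":[-18,8,-20],"angular":[0,0,0]},{"fingers":1,"xyz":[-20.2,8.7,-20],"angular":[0,0,0]},{"fingers":1,"xyz":[-20.2,8.7,-20],"angular":[0,0,0]},{"fingers":1,"xyz":[-20.2,8.7,-20],"angular":[0,0,0]}]'

```text
clock: 38.52
position: [0.6326, -0.0435, 0.3231]
ee_rot: [0.006, -3.141, 0.007]
force: [0.2, -0.9, -3.6]
width: 0.371
```

```bash
python3 - <<'E'
from h import *
tp,w=shot('wrist','w12.png'); print(tp[0],tp[1].as_rotvec().round(4),arm.observe()['width'])
goto((.634,-.044,.30),down(np.pi/2))
# lid rim edges in wrist: predicted image points for rim circle centred under TCP
c=tp[0]-[0,0,.1239]; a=np.radians([90,120,150,180,210,240,270])
print(project('wrist',[c+.097*np.array([np.cos(x),np.sin(x),0]) for x in a],tp).round(0).tolist())
for x,u in zip(a,project('wrist',[c+.097*np.array([np.cos(x),np.sin(x),0]) for x in a],tp)): cv2.circle(w,tuple(np.int32(u)),2,(0,0,255),-1)
cv2.imwrite('pics/w12.png',cv2.resize(w[:300,140:430],None,fx=2,fy=2,interpolation=cv2.INTER_CUBIC))
E
```

```text
[ 0.63264651 -0.0435433   0.32307503] [ 0.0063 -3.1408  0.0067] 0.36730436996908905
xyz cm [-0.14 -0.02  2.35] ang [-0.004 -0.     0.004]
[[395.0, 206.0], [385.0, 151.0], [345.0, 106.0], [285.0, 88.0], [224.0, 105.0], [184.0, 150.0], [174.0, 205.0]]
```

View pics/w12.png

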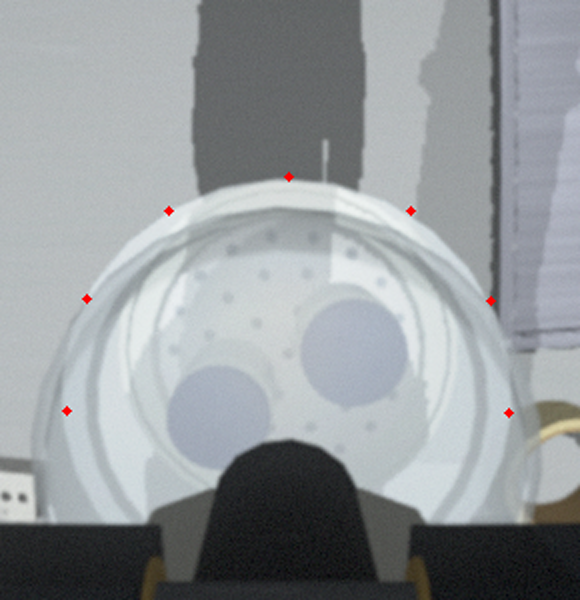

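```bash
python3 - <<'E'
from h import *
tp=pose(); a=np.radians([90,105,120,150,180,210,240,255,270])
for nm,c,r in (('desicc',np.array([.634,-.044,.081]),.105),('lid lo',tp[0]-[0,0,.1239],.097),('lid hi',tp[0]-[0,0,.1179],.097),('dome',tp[0]-[0,0,.07],.084)):
    print(nm,((project('wrist',[c+r*np.array([np.cos(x),np.sin(x),0]) for x in a],tp)-[140,0])*2).round(0).astype(int).tolist())
# edge profiles in the saved picture along row/column
im=cv2.cvtColor(cv2.imread('pics/w12.png'),cv2.COLOR_BGR2GRAY)
g=cv2.Sobel(cv2.GaussianBlur(im,(5,5),1.5),cv2.CV_32F,1,0); gy=cv2.Sobel(cv2.GaussianBlur(im,(5,5),1.5),cv2.CV_32F,0,1)
for r in (340,380,440): 
    pk=[x for x in range(2,578) if abs(g[r,x])>25 and abs(g[r,x])>=abs(g[r,x-2:x+3]).max()]; print('row',r,[(x,int(g[r,x])) for x in pk])
print('col 260',[(y,int(gy[y,260])) for y in range(120,300) if abs(gy[y,260])>20 and abs(gy[y,260])>=abs(gy[y-2:y+3,260]).max()])
E
```

```text
desicc [[457, 359], [455, 315], [441, 272], [379, 204], [288, 178], [197, 203], [135, 271], [120, 313], [118, 357]]
lid lo [[509, 413], [508, 357], [490, 301], [410, 212], [289, 176], [168, 211], [87, 300], [70, 355], [68, 411]]
lid hi [[514, 417], [512, 360], [495, 303], [413, 211], [290, 175], [165, 210], [83, 301], [65, 358], [63, 415]]
dome [[523, 457], [522, 398], [504, 340], [419, 246], [290, 208], [160, 244], [74, 338], [56, 396], [54, 454]]
row 340 [(69, 32), (70, 32), (107, 48), (108, 48), (125, -36), (130, 34), (149, -39), (302, -32), (406, 71), (418, -45), (424, 42), (446, -39), (451, 36), (464, -43), (476, 28), (477, 28), (511, -34), (539, 37)]
row 380 [(56, -34), (63, 50), (85, -32), (86, -32), (98, 50), (129, -52), (178, -28), (180, -28), (307, -33), (308, -33), (400, 28), (424, 30), (442, -31), (447, 28), (448, 28), (473, -43), (474, -43), (486, 44), (509, -46), (530, 41)]
row 440 [(30, -29), (44, -27), (66, 39), (67, 39), (89, -29), (90, -29), (103, 49), (171, -43), (281, -34), (282, -34), (285, -32), (294, 58), (295, 58), (303, 50), (426, 28), (427, 28), (469, -40), (470, -40), (482, 40), (505, -46), (506, -46), (575, -100)]
col 260 [(181, 156), (182, 156), (209, -91), (251, 31), (255, 24), (256, 24)]
```

The predicted rim and dome outlines match the picture to about 1 mm: the rim at columns 67 and 505, against 68 and 509 predicted. I'll lower it onto the seat.

Request:
jog_arm --moves '[{"fingers":1,"xyz":[-0.15,0,4],"angular":[0,0,0]},{"fingers":1,"xyz":[-0.15,0,8],"angular":[0,0,0]},{"fingers":1,"xyz":[-0.15,0,10.3],"angular":[0,0,0]},{"fingers":1,"xyz":[-0.15,0,11.3],"angular":[0,0,0]},{"fingers":1,"xyz":[-0.15,0,11.6],"angular":[0,0,0]},{"fingers":1,"xyz":[-0.15,0,11.6],"angular":[0,0,0]},{"fingers":1,"xyz":[-0.15,0,11.6],"angular":[0,0,0]}]'

```text
clock: 39.45
position: [0.6356, -0.0433, 0.2089]
ee_rot: [-0.007, 3.139, -0.006]
force: [-0.7, -0.3, -3.5]
width: 0.368
```

Request:
jog_arm --moves '[{"fingers":1,"xyz":[0.15,-0.05,0.2],"angular":[0,0,0]},{"fingers":1,"xyz":[0.15,-0.05,0.5],"angular":[0,0,0]},{"fingers":1,"xyz":[0.15,-0.05,0.75],"angular":[0,0,0]},{"fingers":1,"xyz":[0.15,-0.05,0.75],"angular":[0,0,0]}]'

```text
clock: 39.95
position: [0.6333, -0.0438, 0.1999]
ee_rot: [-0.007, 3.141, -0.006]
force: [-0.6, 0.2, -3.3]
width: 0.366
```

Request:
jog_arm --moves '[{"fingers":1,"xyz":[0,0,0.1],"angular":[0,0,0]},{"fingers":1,"xyz":[0,0,0.2],"angular":[0,0,0]},{"fingers":1,"xyz":[0,0,0.2],"angular":[0,0,0]}]'

```text
clock: 40.33
position: [0.6335, -0.0439, 0.199]
ee_rot: [-0.007, 3.14, -0.006]
force: [-3.4, -0.0, 4.5]
width: 0.366
```

Seat contact at TCP z = 0.199, as expected. I'll release and back away.

Request:
jog_arm --moves '[{"fingers":0,"xyz":[0,0,0],"angular":[0,0,0]},{"fingers":-1,"xyz":[0,0,0],"angular":[0,0,0]},{"fingers":-1,"xyz":[0,0,0],"angular":[0,0,0]},{"fingers":-1,"xyz":[0,0,0],"angular":[0,0,0]},{"fingers":-1,"xyz":[0,0,-3],"angular":[0,0,0]},{"fingers":-1,"xyz":[0,0,-8],"angular":[0,0,0]},{"fingers":-1,"xyz":[0,0,-14],"angular":[0,0,0]},{"fingers":-1,"xyz":[5,5,-16],"angular":[0,0,0]},{"fingers":-1,"xyz":[10,10,-16],"angular":[0,0,0]},{"fingers":-1,"xyz":[15,16,-16],"angular":[0,0,0]},{"fingers":-1,"xyz":[15,20,-16],"angular":[0,0,0]},{"fingers":-1,"xyz":[15,20,-16],"angular":[0,0,0]}]'

```text
clock: 41.82
position: [0.4803, 0.1609, 0.3578]
ee_rot: [-0.02, 3.141, -0.002]
force: [0.7, -0.8, 0.1]
width: 1.001
```

```bash
python3 - <<'E'
from h import *
s0=cv2.imread('pics/side0.png');t0=cv2.imread('pics/top0.png')
_,sd=shot('side','s13.png'); _,top=shot('top','t13.png')
for nm,ims in (('side',(s0,sd)),('top',(t0,top))):
    for im in ims:
        m=(im.max(2)<30).astype(np.uint8); n,l,st,c=cv2.connectedComponentsWithStats(m)
        print(nm,[(st[i].tolist(),c[i].round(1).tolist()) for i in range(1,n) if 60<st[i][4]<400 and 260<c[i][0]<310 and 160<c[i][1]<220])
f=lambda im,x0,y0:cv2.resize(im[y0:y0+130,x0:x0+130],(390,390),interpolation=cv2.INTER_CUBIC)
cv2.imwrite('pics/j13.png',np.hstack([f(sd,228,170),cv2.resize(top[140:270,220:430],(400,390),interpolation=cv2.INTER_CUBIC)])); print(pose()[0])
E
```

```text
side [([287, 184, 13, 17, 160], [293.4, 192.0])]
side [([287, 184, 13, 17, 155], [293.4, 192.1])]
top [([271, 181, 13, 14, 144], [276.9, 187.9])]
top [([271, 181, 13, 14, 140], [277.2, 188.1])]
[0.48216535 0.15700889 0.35750005]
```

The viewer limit is reached, so I'll finish the check numerically. The knob is back within 0.3 px of its starting, seated position in both fixed views. I'll compare the balance area with the earlier picture, then hand in.

```bash
python3 - <<'E'
from h import *
a=cv2.imread('pics/t10.png');b=cv2.imread('pics/t13.png')
print('balance diff',np.abs(a[185:245,345:405].astype(int)-b[185:245,345:405]).max(2).mean().round(2))
sd=cv2.imread('pics/s13.png');s10=cv2.imread('pics/s10.png')
print('side balance diff',np.abs(s10[290:345,245:320].astype(int)-sd[290:345,245:320]).max(2).mean().round(2))
for n,c in (('marker',(395,245,440,270)),('block',(333,155,360,175))):
    x0,y0,x1,y1=c; t0=cv2.imread('pics/top0.png'); print(n,np.abs(t0[y0:y1,x0:x1].astype(int)-b[y0:y1,x0:x1]).max(2).mean().round(2))
s=arm.observe(); print(s['clock'],s['force'],np.abs(s['dq']).max())
print(job.sign_off())
E
```

```text
balance diff 3.83
side balance diff 5.02
marker 16.13
block 16.04
41.925 [ 0.65130923 -0.33351864  0.45461101] 0.044880303782711635
the job is handed in; nothing more can be done
None
```

The changeover is done and handed in at 41.9 s; sign-off gives no verdict.

**What I did:**
- I set the clear lid rim down on the worktop.
- I stood the dried jar on the balance before touching any other jar.
- Only two blue-capped jars were in the tray. I moved the standing one straight onto the plate. I gripped the lying one tilted, turned it upright in the air and set it beside the first.
- I then put the lid back.

**Last checks:**
- **Lid:** the knob is within 0.3 px of its original seated position in both fixed views. I felt contact with the seat at the expected height.
- **Blue-capped jars:** both were upright, about 40 mm from the plate centre, before the lid went on.
- **Dried jar:** it is upright, an estimated 6 mm from the middle of the balance. That area of the pictures was almost unchanged at the end.

**Not confirmed:**
- The final picture could not be viewed because the 16-picture limit was reached, so the end state was checked by numbers only.
- The patches round the marker and the block differed by about 16 grey levels from the first top picture. I did not find out why; it may be a lighting change. The arm never went to either one, the marker looked unmoved in a later view, and I did not measure either position again.
- The spray bottle's blue part shifted by about 1 px in the top view and not at all in the side view.

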